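# Line up a heating module's stacked foot plate with a drift pin and fit its last two bolts

### The arm

A 6-joint arm with a two-finger parallel gripper is mounted at the origin on the work surface. World frame = base frame: x ahead of the robot, y to its left, z up, the work surface at z = 0. Lengths are in m, angles in rad, forces in N, time in s.
With the tool pointing down it reaches from about 0.35 to 0.775 m from the base axis. Payload 5.5 kg.
Tool frame: the origin (TCP) lies at the very end of the fingers, on their centre line; the grasp point (between the pads) lies 19 mm behind it; z points along the fingers, y is the direction in which the jaws open and shut (so a half turn about z gives the same grasp; the last joint's range is limited). The gripper opens to 85 mm and grips with 20 to 120 N. Pads are 22 mm wide; open, the fingers measure 114 mm over their backs; the gripper's body (76 mm by 85 mm) begins 54 mm behind the grasp point. The pads swing forward as they close: fully open they stand 13 mm farther back than shut.
Start: joints at [-1.461, 0.313, 0.046, 1.304, 0, 1.431], TCP at [0.142, -0.557, 0.231] pointing down, gripper open.
Joint ranges: [-2.76, 2.76], [-0.86, 1.69], [-1.03, 1.26], [-2.2, 2.34], [-1.47, 1.5], [-3.14, 3.14]. Speed limits (rad/s): [2.57, 2.57, 3.14, 3.14, 3.14, 3.14].

### API

Orientations are given as a unit quaternion [w, x, y, z].
In Python, from workcell import get_state, vision, workorder, silhouettes, tip_of gives the robot as it stands.
- The arm moves only by the shell command python3 -m inch 'ROWS' [FORCE]. ROWS is JSON, a list of rows, each a list of 7 numbers: the shift along the tool's x, y, z in cm, then the turn, a rotation vector about the tool's x, y, z in degrees, then the finger opening in cm, from 0 to 8.54. In form: [[dx, dy, dz, rx, ry, rz, hand], ...]. A call has 1 to 5 rows; each row shifts and turns the commanded pose from where the row before left it, along the tool's axes as they then stand; what a row does not reach is not made up. A row lasts 1/10 s, in which the tool goes at most 50 mm and 8.59 degrees, less where a joint would pass 70% of its speed; a pose out of reach is approached as far as the arm can. A call with a gripper value outside its range is refused whole. The fingers move at their own pace and stop on an object; FORCE is the grip in N (left out, the last holds). Time passes only in rows, so rows that do not move let the fingers close. It gives the time, the measured TCP pose, the force and the opening at its end, in the units of the state.
- get_state(): the state, without advancing time (a new reading comes with each control period).
- vision.read_camera(name): name is "scene" or "top"; returns a dict with "pixels" (480x640x3 uint8, red, green, blue), "depth" (480x640 float32, m along the optical axis (not along the pixel's ray), 0 where there is no reading), "mtx" (3x3 intrinsics, pixels), "T" (4x4, takes a point from camera to world coordinates). Camera axes: x right, y up, looking along -z (the intrinsics and any distortion apply to the point x, -y, -z); pixel columns grow to the right and rows downward; lengths in m; the calibration is good to about 2 mm. A picture is of the moment at which its call begins.
- workorder.hand_in(): hands the job in, once; it reports no verdict.
Trained networks look in a picture, given as the dict that the camera call returned (one of the last four; its "shot" number tells which), for a name from the list of things; names that differ only in an ending like _2 or _b are one class to them, and where a whole thing is asked for, a point or a joint stands for the part that bears it (a point fixed in the world has none). Each returns a list of dicts, best first, with "confidence" (0 to 1); they miss things now and then, are a little off and sometimes report something else, mostly with a low value. They report only what shows in the picture. A call takes as long as a camera call.
- silhouettes(picture, label): "mask" (480x640 bool, what is visible of it) and "location" ([column, row] in pixels, amid what is visible of it).
- tip_of(picture, label): "location" ([column, row] in pixels: a listed point, or the origin of a listed thing).
The state is a dict: "clock": time; "joint_pos": joint angles; "qvel": joint speeds; "tau": joint torques, N m; "tcp_pos": TCP position; "orientation": TCP orientation; "wrist_force": force on the tool from outside, world axes, zero at the start; "ft_torque": the same for the moment, N m; "finger_gap": finger opening in m.
Only numpy, scipy, OpenCV 4.12 (cv2) and the standard library are available. Lean on these libraries where they do the work, as an engineer would, in place of code of your own. Each camera call takes 0.05 s, during which the arm holds its last target.

### The job

The heating module's foot plate and the loose white spacer under it have both swung out of line on their one finger-tight bolt. Feel the drift pin down through the large locating hole, draw plate and spacer into line with the dock and push the drift fully home with its collar flat on the plate, then drop the two remaining bolts fully home in the two bolt holes and leave all three standing, drift included. Never push drift or bolts against the stack harder than about 30 N, and leave the jar, vial and steel collar on the deck where they are.

Things in the scene. Friction and masses are not known exactly. Their poses are not given: they have to be found in the camera images.
- mount: the dock: fixed dark block, 150 (x) x 240 (y) x 45 high; origin at the centre of its underside. On it lie a white spacer and on that the aluminium foot plate, each 130 x 220 x 6: plate top 57 above the deck. In its frame: fitted bolt at x -40, y -85; locating hole (13 diameter, 41 deep) at 40, 85; bolt holes (10 diameter, 41 deep) at 40, -85 and -40, 85; the same in spacer and plate
- dock_pivot (a point): point on the axis of the bolt already fitted (head 18 diameter, 30 high), at the height of the plate's top. About it plate and spacer turn flat, each by itself, up to 0.13 rad either way from true, against a steady friction (at the locating hole about 3 N for the plate, 2 N for the spacer), and stay where left. A heating block, 62 x 96 x 34 high, sits mid-plate; its vials reach 48 above the plate
- dock_locating (a point): point on the axis of the dock's own locating hole, at the height of the plate's top (the hole's mouth in the dock is 12 mm lower); 188 mm from the pivot. The spacer's angle is not measured: its own locating hole may lie up to 16 mm to either side of the dock's, along the arc about the pivot. A tip that meets something 6 mm below the plate's top stands on the spacer, 12 mm below on the dock
- plate_locating (a point): centre of the mouth of the foot plate's locating hole (13 diameter), on the plate's top; it turns with the plate, 188 mm from the pivot. At the start the plate is turned anticlockwise seen from above, its hole 7 to 15 mm from the dock's
- plate_bolt_near (a point): centre of the mouth of the plate's bolt hole (10 diameter) on the robot's side, 80 mm from the locating hole, on the plate's top; it turns with the plate
- plate_bolt_far (a point): centre of the mouth of the plate's bolt hole (10 diameter) on the far side, 170 mm from the locating hole, on the plate's top; it turns with the plate
- drift: the steel drift pin, about 0.16 kg, origin at its tip, z up its axis. Tip 7 diameter, tapering over 20 mm to a straight shank of 12; 44 mm from tip to the underside of its collar (24 diameter, 5 thick); round handle 20 diameter from there to 100 mm above the tip
- drift_grip (a point): point to grip the drift: on its axis, in its handle, 34 mm above the collar's underside, 78 mm above the tip. At the start it stands in a hole (14 diameter) of an aluminium stand, 60 x 60 x 50 high, its collar on the stand's top: lift it more than 50 mm to free it
- drift_collar (a point): centre of the underside of the drift's collar, 44 mm above its tip
- bolt1: one of two equal steel bolts, about 60 g, origin at its tip, z up its axis. Shank 8 diameter, 32 long, the last 5 mm tapering to 5; knurled head 18 diameter, 30 high. No thread to turn, it drops in (nuts go on later)
- bolt1_grip (a point): point to grip that bolt: on the axis of its head, 23 mm above the head's underside, 55 mm above the tip. At the start the bolts stand in a black rack, 130 x 56 x 40 high, in two holes 70 mm apart, heads on the rack's top
- bolt1_seat (a point): centre of the underside of that bolt's head, 32 mm above its tip
- bolt2: the other bolt, equal in all; origin at its tip. Either bolt may go in either bolt hole
- bolt2_grip (a point): point to grip the other bolt, 23 mm above its head's underside, 55 mm above its tip
- bolt2_seat (a point): centre of the underside of the other bolt's head, 32 mm above its tip
- jar_mid (a point): middle of an amber jar, 48 diameter, 70 high, standing on the deck; not to be moved
- vial_mid (a point): middle of a small clear vial, 28 diameter, 55 high, standing on the deck; not to be moved
- collar_mid (a point): middle of a loose steel collar, 44 outside, 26 inside, 14 high, lying on the deck; not to be moved

How it is judged:
By the outcome, as a careful person would: the job done as asked, in the order asked, and still so for the second after the job is handed in, with the robot touching nothing.
It also fails if it takes over 72 s, if anything falls off the work surface, if the arm or the gripper's body presses on something with over 40 N, if the wrist force passes 120 N, or if a joint passes its speed limit or range.

## Working session

There is one attempt and no reset: what is moved stays moved. The work goes in short steps, Python scripts to look and compute and a shell command to move; the robot and the scene stay as the last step left them, time stands still between calls to the robot, and variables do not carry over. Pictures are saved under pics/ and viewed, and the job is handed in when it is done.

```bash
mkdir -p pics; ls; cat > h.py <<'E'
import numpy as np, cv2
from workcell import get_state, vision, workorder, silhouettes, tip_of
def ray(p,uv):
    K=p["mtx"];T=np.array(p["T"])
    d=np.linalg.inv(K)@np.array([uv[0],uv[1],1.0]); d=np.array([d[0],-d[1],-d[2]])
    return T[:3,3],T[:3,:3]@d
def atz(p,uv,z):
    o,d=ray(p,uv); return o+d*(z-o[2])/d[2]
def atdepth(p,uv):
    o,d=ray(p,uv); return o+d*p["depth"][int(round(uv[1])),int(round(uv[0]))]
def proj(p,X):
    T=np.array(p["T"]);c=T[:3,:3].T@(np.array(X)-T[:3,3]);q=p["mtx"]@np.array([c[0],-c[1],-c[2]]);return q[:2]/q[2]
def save(p,n): cv2.imwrite("pics/"+n,p["pixels"][:,:,::-1])
E
python3 - <<'E'
from h import *
np.set_printoptions(precision=4,suppress=True)
print(get_state())
for c in ["top","scene"]:
    p=vision.read_camera(c); save(p,c+"0.png"); print(c,[k for k in p],p["T"],p["mtx"])
    Z=dict(dock_pivot=.057,dock_locating=.057,plate_locating=.057,plate_bolt_near=.057,plate_bolt_far=.057,drift_grip=.084,drift_collar=.05,bolt1_grip=.063,bolt2_grip=.063,bolt1_seat=.04,bolt2_seat=.04,jar_mid=.035,vial_mid=.0275,collar_mid=.007,mount=0)
    for n,z in Z.items():
        try:
            for r in tip_of(p,n)[:3]: print(n,r["location"],round(r["confidence"],2),atz(p,r["location"],z))
        except Exception as e: print(n,e)
E
```

```text
pics
{'clock': 0.0, 'joint_pos': array([-1.4606,  0.314 ,  0.045 ,  1.3036,  0.    ,  1.4312]), 'qvel': array([-0.0023, -0.0014, -0.001 , -0.0016, -0.0019,  0.0006]), 'tau': array([ -0.0024, -48.0623,  29.8535,   0.0195,  -0.    ,  -0.    ]), 'tcp_pos': array([ 0.1421, -0.5566,  0.2304]), 'orientation': array([-0.0009,  0.9922,  0.1246,  0.    ]), 'wrist_force': array([-0.2224, -0.2929,  0.0655]), 'ft_torque': array([-0.0104, -0.0203,  0.0059]), 'finger_gap': 0.08553232332514914}
top ['pixels', 'depth', 'mtx', 'T', 'shot'] [[ 0.0726  0.9756 -0.2074  0.3464]
 [-0.9974  0.0716 -0.0127 -0.0188]
 [ 0.0025  0.2077  0.9782  0.9726]
 [ 0.      0.      0.      1.    ]] [[507.9293   0.     313.8837]
 [  0.     507.9293 233.3091]
 [  0.       0.       1.    ]]
dock_pivot [363.6, 268.3] 0.81 [ 0.4823 -0.1017  0.057 ]
dock_locating [273.6, 224.3] 0.89 [0.552  0.0686 0.057 ]
plate_locating [270.3, 236.9] 0.97 [0.5279 0.0726 0.057 ]
plate_bolt_near [270.0, 274.5] 0.75 [0.4586 0.0668 0.057 ]
plate_bolt_near [111.0, 242.6] 0.32 [0.4959 0.3629 0.057 ]
plate_bolt_far [361.2, 224.6] 0.97 [ 0.5633 -0.09
[... 1570 characters left out ...]
lt_far [268.2, 235.2] 0.26 [ 0.4768 -0.0992  0.057 ]
drift_grip [145.1, 263.8] 0.86 [ 0.4318 -0.3528  0.084 ]
drift_grip [457.1, 231.7] 0.62 [0.7064 0.2305 0.084 ]
drift_collar [146.2, 275.5] 0.53 [ 0.4317 -0.3605  0.05  ]
bolt1_grip [412.3, 152.7] 0.4 [0.4353 0.3425 0.063 ]
bolt2_grip [433.6, 162.0] 0.64 [0.4924 0.363  0.063 ]
bolt1_seat [431.3, 182.9] 0.37 [0.5306 0.3267 0.04  ]
bolt2_seat [433.7, 168.6] 0.39 [0.4935 0.368  0.04  ]
jar_mid [461.6, 229.8] 0.79 [0.6816 0.2829 0.035 ]
jar_mid [350.0, 225.6] 0.21 [0.5347 0.0795 0.035 ]
vial_mid [238.3, 365.4] 0.62 [ 0.7004 -0.2857  0.0275]
collar_mid [436.7, 223.0] 0.75 [0.6191 0.2723 0.007 ]
mount [308.3, 246.7] 0.97 [ 0.5111 -0.0188  0.    ]
```

View pics/top0.png

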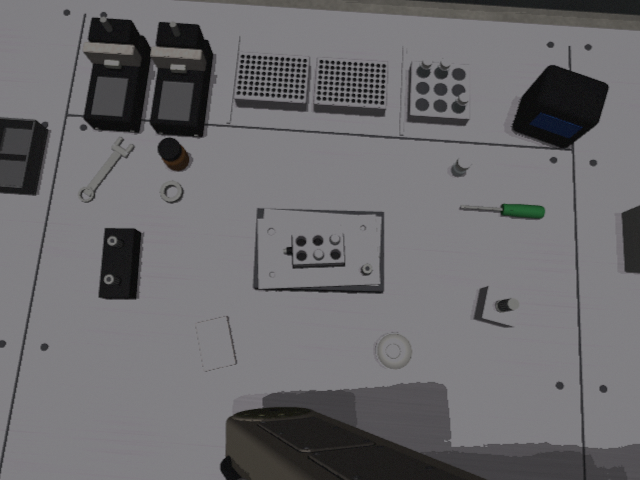

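View pics/scene0.png

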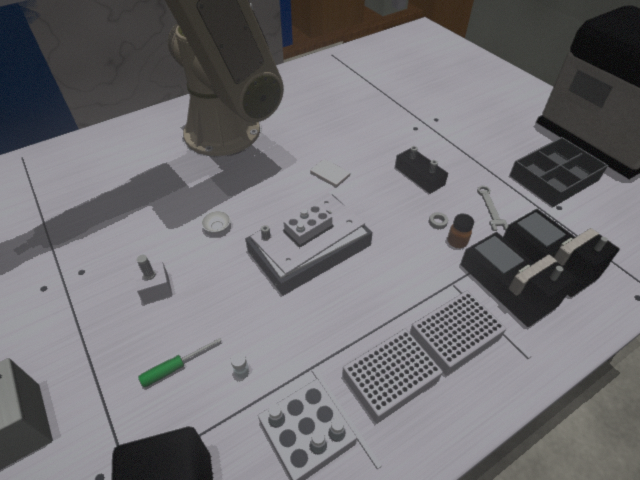

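```bash
python3 - <<'E'
from h import *
np.set_printoptions(precision=4,suppress=True)
p=vision.read_camera("top")
c=p["pixels"][195:305,245:395]; c=cv2.resize(c,None,fx=5,fy=5,interpolation=cv2.INTER_CUBIC); cv2.imwrite("pics/topcrop.png",c[:,:,::-1])
q=vision.read_camera("scene")
c=q["pixels"][185:295,240:380]; c=cv2.resize(c,None,fx=5,fy=5,interpolation=cv2.INTER_CUBIC); cv2.imwrite("pics/scrop.png",c[:,:,::-1])
for n,P in (("t",p),("s",q)):
    np.savez(n+".npz",**P)
    for s in silhouettes(P,"mount")[:1]: print(s["confidence"],s["location"],s["mask"].sum())
# depth heights
for uv in [(310,275),(271,255),(320,285),(316,292),(200,350)]:
    print(uv,atdepth(p,uv))
E
```

```text
0.59 [316.3, 251.1] 10555
0.97 [306.0, 245.7] 7311
(310, 275) [ 0.4632 -0.0055  0.0549]
(271, 255) [0.4945 0.0684 0.0558]
(320, 285) [ 0.4462 -0.0248  0.057 ]
(316, 292) [ 0.4383 -0.0185  0.0016]
(200, 350) [0.3154 0.1869 0.0125]
```

View pics/topcrop.png

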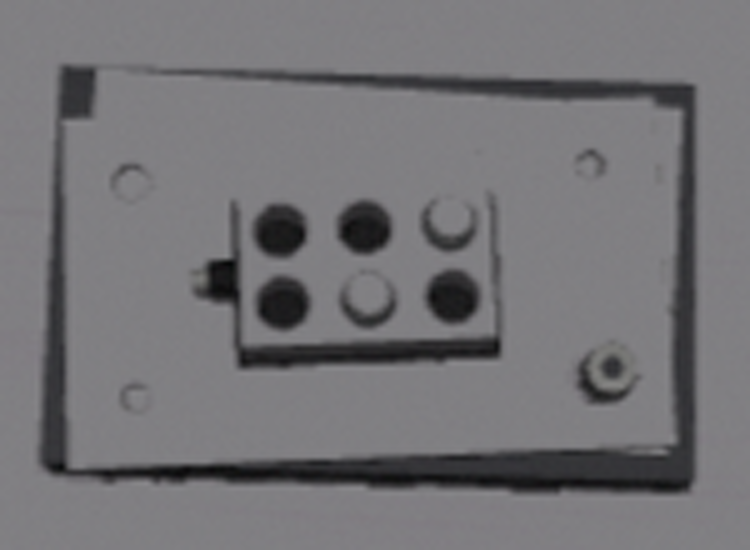

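View pics/scrop.png

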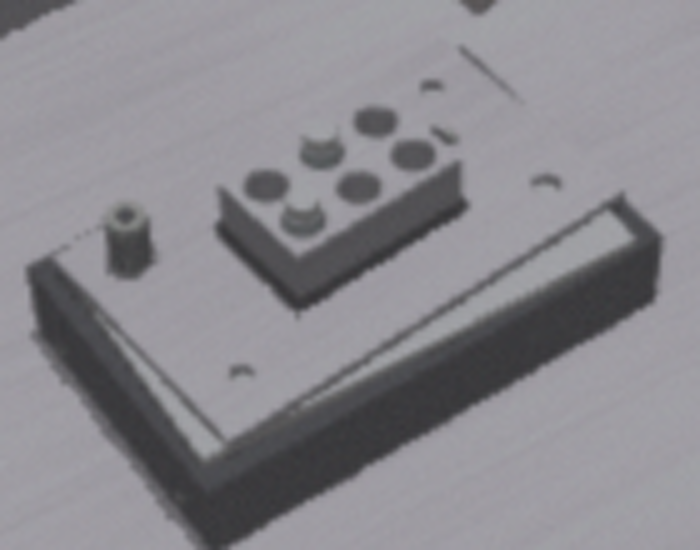

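```bash
cat > fit.py <<'E'
from h import *
from scipy.optimize import least_squares
np.set_printoptions(precision=4,suppress=True)
P={k:dict(np.load(k+".npz")) for k in "ts"}
def cp(k,u,v):
    o=(245,195) if k=="t" else (240,185)
    return ((u+.5)/5-.5+o[0],(v+.5)/5-.5+o[1])
L=(40,85,57);N=(-40,85,57);F=(40,-85,57)
obs=[("t","d",(75,120,45),(62,66)),("t","d",(75,-120,45),(693,87)),("t","d",(-75,120,0),(42,468)),("t","d",(-75,-120,0),(693,488)),
("s","d",(-75,-120,45),(30,265)),("s","d",(75,-120,45),(210,488)),("s","d",(75,120,45),(660,240)),
("t","d",(-40,-85,87),(611,366)),("s","d",(-40,-85,87),(127,214)),
("t","p",L,(131,181)),("t","p",N,(136,396)),("t","p",F,(590,163)),
("t","p",(-65,110,57),(66,469)),("t","p",(-65,-110,57),(672,446)),
("s","p",(65,-110,57),(228,440)),("s","p",(65,110,57),(622,193)),("s","p",(-65,-110,57),(50,258)),
("s","s",(65,-110,51),(208,462)),("s","s",(65,110,51),(634,240)),("t","s",(65,110,51),(95,68))]
piv=np.array([-40,-85])
def pt(x,b,X):
    v=np.array(X[:2],float); a=x[3] if b=="p" else x[4] if b=="s" else 0
    if a: v=piv+np.array([[np.cos(a),-np.sin(a)],[np.sin(a),np.cos(a)]])@(v-piv)
    c,s=np.cos(x[2]),np.sin(x[2])
    return np.array([x[0]+(c*v[0]-s*v[1])/1e3,x[1]+(s*v[0]+c*v[1])/1e3,X[2]/1e3])
def res(x):
    r=[]
    for k,b,X,uv in obs:
        Q=pt(x,b,X)
        if k=="s": Q=Q+np.array([x[5],x[6],0])
        r.append(proj(P[k],Q)-np.array(cp(k,*uv)))
    return np.array(r)
s=least_squares(lambda x:np.r_[res(x).ravel(),x[5:]*200],[.512,-.015,0,.06,0,0,0],loss="soft_l1",f_scale=.5)
if __name__=="__main__":
    x=s.x;print(x)
    for o,r in zip(obs,res(x)): print(o,r)
    for n,b,X in [("piv","d",(-40,-85,57)),("dloc","d",L),("ploc","p",L),("sloc","s",L),("pnear","p",N),("pfar","p",F),("dnear","d",N),("dfar","d",F)]: print(n,pt(x,b,X))
E
python3 fit.py
```

```text
[ 0.5152 -0.0181  0.0417  0.0691 -0.0367  0.     -0.0009]
('t', 'd', (75, 120, 45), (62, 66)) [-0.5064 -0.4974]
('t', 'd', (75, -120, 45), (693, 87)) [ 0.4906 -0.7995]
('t', 'd', (-75, 120, 0), (42, 468)) [1.7651 1.026 ]
('t', 'd', (-75, -120, 0), (693, 488)) [-2.9257  0.9539]
('s', 'd', (-75, -120, 45), (30, 265)) [-0.8439  0.0886]
('s', 'd', (75, -120, 45), (210, 488)) [-0.8661  1.0828]
('s', 'd', (75, 120, 45), (660, 240)) [ 0.7798 -0.3728]
('t', 'd', (-40, -85, 87), (611, 366)) [0.0856 0.1937]
('s', 'd', (-40, -85, 87), (127, 214)) [-0.2556  0.3387]
('t', 'p', (40, 85, 57), (131, 181)) [-0.2092 -0.0729]
('t', 'p', (-40, 85, 57), (136, 396)) [-0.3076  0.0429]
('t', 'p', (40, -85, 57), (590, 163)) [0.0016 0.15  ]
('t', 'p', (-65, 110, 57), (66, 469)) [ 0.0982 -0.237 ]
('t', 'p', (-65, -110, 57), (672, 446)) [ 0.7977 -0.2522]
('s', 'p', (65, -110, 57), (228, 440)) [0.1434 0.4323]
('s', 'p', (65, 110, 57), (622, 193)) [ 0.9167 -0.4268]
('s', 'p', (-65, -110, 57), (50, 258)) [ 0.4502 -0.4431]
('s', 's', (65, -110, 51), (208, 462)) [-0.9507 -0.4702]
('s', 's', (65, 110, 51), (634, 240)) [ 0.4461 -0.2449]
('t', 's', (65, 110, 51), (95, 68)) [-0.0815  0.0088]
piv [ 0.4788 -0.1047  0.057 ]
dloc [0.5516 0.0685 0.057 ]
ploc [0.5395 0.0731 0.057 ]
sloc [0.5579 0.0657 0.057 ]
pnear [0.46   0.0642 0.057 ]
pfar [ 0.5583 -0.0959  0.057 ]
dnear [0.4717 0.0651 0.057 ]
dfar [ 0.5587 -0.1014  0.057 ]
```

```bash
python3 - <<'E'
t=open("fit.py").read()
t=t.replace(',("t","d",(-75,120,0),(42,468)),("t","d",(-75,-120,0),(693,488))','')
open("fit.py","w").write(t)
E
python3 fit.py | tail -n 25; python3 - <<'E'
from h import *
t=np.load("t.npz");s=np.load("s.npz")
A=[t["pixels"][280:335,470:540],s["pixels"][235:310,115:185],t["pixels"][220:305,90:150],s["pixels"][130:200,385:455]]
A=[cv2.resize(a[:70,:70] if 0 else a,(400,int(400*a.shape[0]/a.shape[1])),interpolation=cv2.INTER_CUBIC) for a in A]
H=300
im=np.zeros((600,800,3),np.uint8)
for i,a in enumerate(A):
    f=min(400/a.shape[1],300/a.shape[0]);b=cv2.resize(a,None,fx=f,fy=f);y,x=(i//2)*300,(i%2)*400
    im[y:y+b.shape[0],x:x+b.shape[1]]=b
cv2.imwrite("pics/tools.png",np.clip(im[:,:,::-1].astype(float)*1.5,0,255))
E
```

```text
('t', 'd', (75, -120, 45), (693, 87)) [ 0.3573 -0.6855]
('s', 'd', (-75, -120, 45), (30, 265)) [-0.8467  0.1039]
('s', 'd', (75, -120, 45), (210, 488)) [-0.7341  1.0261]
('s', 'd', (75, 120, 45), (660, 240)) [ 0.7447 -0.5612]
('t', 'd', (-40, -85, 87), (611, 366)) [0.0813 0.3655]
('s', 'd', (-40, -85, 87), (127, 214)) [-0.2457  0.3179]
('t', 'p', (40, 85, 57), (131, 181)) [-0.1673 -0.0275]
('t', 'p', (-40, 85, 57), (136, 396)) [-0.3207  0.092 ]
('t', 'p', (40, -85, 57), (590, 163)) [0.0519 0.3086]
('t', 'p', (-65, 110, 57), (66, 469)) [ 0.0669 -0.2042]
('t', 'p', (-65, -110, 57), (672, 446)) [ 0.778  -0.0658]
('s', 'p', (65, -110, 57), (228, 440)) [0.0912 0.4321]
('s', 'p', (65, 110, 57), (622, 193)) [ 0.9539 -0.3558]
('s', 'p', (-65, -110, 57), (50, 258)) [ 0.4645 -0.4791]
('s', 's', (65, -110, 51), (208, 462)) [-0.9888 -0.4804]
('s', 's', (65, 110, 51), (634, 240)) [ 0.4659 -0.1947]
('t', 's', (65, 110, 51), (95, 68)) [-0.0313  0.075 ]
piv [ 0.4785 -0.1047  0.057 ]
dloc [0.5509 0.0686 0.057 ]
ploc [0.5394 0.073  0.057 ]
sloc [0.5578 0.0656 0.057 ]
pnear [0.4599 0.0643 0.057 ]
pfar [ 0.558 -0.096  0.057]
dnear [0.471  0.0651 0.057 ]
dfar [ 0.5584 -0.1012  0.057 ][ WARN:0@0.564] global loadsave.cpp:1063 imwrite_ Unsupported depth image for selected encoder is fallbacked to CV_8U.
```

View pics/tools.png

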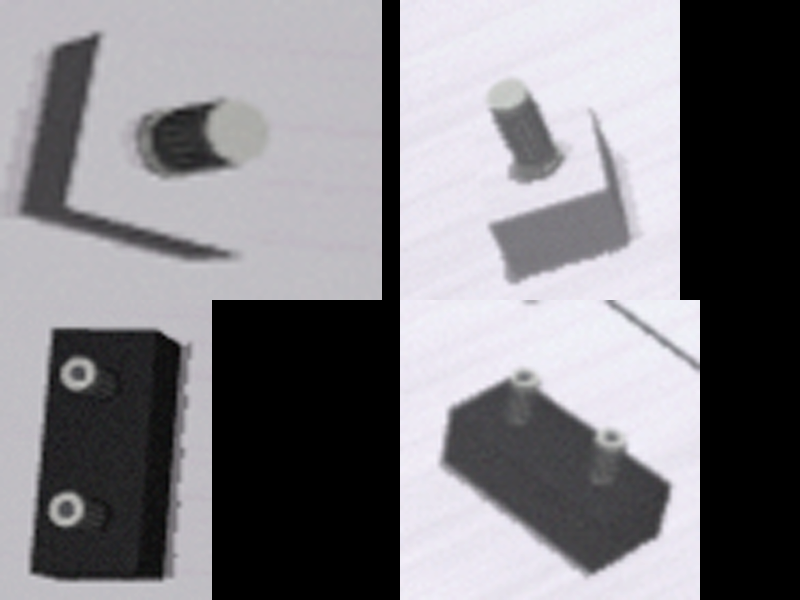

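```bash
python3 -m inch '[[0,0,0,0,0,-7.8,4.5],[0,0,0,0,0,-7.8,4.5],[0,0,0,0,0,-7.8,4.5],[0,0,0,0,0,-7.8,4.5],[0,0,0,0,0,-7.8,4.5]]' 60; python3 -m inch '[[0,0,0,0,0,-7.8,4.5],[0,0,0,0,0,-7.8,4.5],[0,0,0,0,0,-7.8,4.5],[0,0,0,0,0,-7.8,4.5],[0,0,0,0,0,-7.8,4.5]]'
```

```text
clock: 2.3
tcp_pos: [0.1422, -0.5572, 0.2313]
orientation: [0.0, 0.892, 0.451, -0.0]
wrist_force: [0.3, -0.6, 0.0]
finger_gap: 0.045
clock: 2.8
tcp_pos: [0.1421, -0.5572, 0.2313]
orientation: [0.0, 0.691, 0.723, -0.0]
wrist_force: [-0.0, -0.4, 0.4]
finger_gap: 0.045
```

```bash
python3 - <<'E'
from h import *
np.set_printoptions(precision=4,suppress=True)
t=dict(np.load("t.npz"));s=dict(np.load("s.npz"))
for n,z,a,b in [("drift",.106,(513.1,303.5),(141.3,258.3)),("boltA",.07,(111.7,240.3),(433.4,161.6)),("boltB",.07,(108.3,279.1),(413.5,148))]:
    print(n,atz(t,a,z),atz(s,b,z))
E
```

```text
drift [ 0.4334 -0.3534  0.106 ] [ 0.4345 -0.3548  0.106 ]
boltA [0.498  0.3569 0.07  ] [0.4966 0.3568 0.07  ]
boltB [0.4278 0.352  0.07  ] [0.4286 0.3508 0.07  ]
```

```bash
python3 -m inch '[[1.9,3.0,0,0,0,0,4.5],[1.9,3.0,0,0,0,0,4.5],[1.9,3.0,0,0,0,0,4.5],[1.9,3.0,0,0,0,0,4.5],[1.9,3.0,0,0,0,0,4.5]]';python3 -m inch '[[1.9,3.0,0,0,0,0,4.5],[1.9,3.0,0,0,0,0,4.5],[1.9,3.0,1,0,0,0,4.5],[1.9,3.0,1,0,0,0,4.5],[1.9,3.0,1,0,0,0,4.5]]'; python3 -m inch '[[0,0,0,0,0,0,4.5]]'
```

```text
clock: 3.3
tcp_pos: [0.2892, -0.4554, 0.2314]
orientation: [0.0, 0.693, 0.721, -0.0]
wrist_force: [0.3, -1.3, 1.1]
finger_gap: 0.0449
clock: 3.8
tcp_pos: [0.4354, -0.3544, 0.2012]
orientation: [0.0, 0.693, 0.721, -0.0]
wrist_force: [1.1, -1.7, 0.1]
finger_gap: 0.0452
clock: 3.9
tcp_pos: [0.4364, -0.3522, 0.1998]
orientation: [-0.001, 0.691, 0.723, 0.001]
wrist_force: [-1.0, -0.5, -0.2]
finger_gap: 0.0451
```

```bash
python3 -m inch '[[-0.17,-0.25,3.4,0,0,0,4.5],[0,0,3.4,0,0,0,4.5],[0,0,3.4,0,0,0,4.5],[0,0,3.3,0,0,0,4.5],[0,0,0,0,0,0,4.5]]'
python3 - <<'E'
from h import *
for c in ["top","scene"]:
    p=vision.read_camera(c); u=proj(p,[.434,-.354,.08]).astype(int); a=p["pixels"][u[1]-50:u[1]+50,u[0]-65:u[0]+65]; cv2.imwrite(f"pics/g1{c}.png",cv2.resize(a,None,fx=5,fy=5,interpolation=cv2.INTER_CUBIC)[:,:,::-1])
E
```

```text
clock: 4.4
tcp_pos: [0.4287, -0.3548, 0.0622]
orientation: [-0.004, 0.693, 0.721, 0.0]
wrist_force: [-0.5, 0.9, 0.2]
finger_gap: 0.0453
```

View pics/g1scene.png

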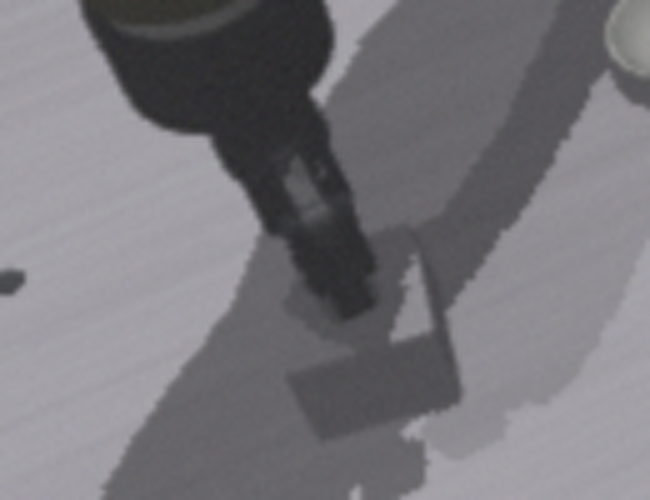

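```bash
python3 -m inch '[[0,0,-0.3,0,0,0,4.5]]'; python3 -m inch '[[0,0,0,0,0,0,1.5],[0,0,0,0,0,0,1.5],[0,0,0,0,0,0,1.5],[0,0,0,0,0,0,1.5],[0,0,0,0,0,0,1.5]]' 80; python3 -m inch '[[0,0,0,0,0,0,1.5],[0,0,0,0,0,0,1.5]]' 80
```

```text
clock: 4.6
tcp_pos: [0.4324, -0.3582, 0.0711]
orientation: [0.001, 0.693, 0.721, -0.0]
wrist_force: [0.4, 0.5, 0.3]
finger_gap: 0.0451
clock: 5.1
tcp_pos: [0.433, -0.3583, 0.0715]
orientation: [0.002, 0.693, 0.721, -0.0]
wrist_force: [0.4, 0.2, 7.2]
finger_gap: 0.0181
clock: 5.3
tcp_pos: [0.4329, -0.3583, 0.0715]
orientation: [0.002, 0.693, 0.721, -0.0]
wrist_force: [-0.6, -0.7, 7.6]
finger_gap: 0.0179
```

```bash
python3 -m inch '[[0,0,-2,0,0,0,1.5],[0,0,-3.5,0,0,0,1.5],[0,0,-4,0,0,0,1.5],[0,0,-4,0,0,0,1.5],[0,0,0,0,0,0,1.5]]'
python3 - <<'E'
from h import *
np.set_printoptions(precision=4,suppress=True)
s=get_state(); print(s["tcp_pos"],s["wrist_force"],s["ft_torque"],s["finger_gap"])
for c in ["top","scene"]:
    p=vision.read_camera(c); u=proj(p,[.434,-.354,.17]).astype(int); a=p["pixels"][u[1]-50:u[1]+50,u[0]-65:u[0]+65]; cv2.imwrite(f"pics/g2{c}.png",cv2.resize(a,None,fx=5,fy=5,interpolation=cv2.INTER_CUBIC)[:,:,::-1])
    np.savez("g2"+c[0]+".npz",**p); print(u-[65,50])
    for n in ["drift","drift_collar","drift_grip"]: print(n,[(r["location"],round(r["confidence"],2)) for r in tip_of(p,n)[:2]])
E
```

```text
clock: 5.8
tcp_pos: [0.4341, -0.3595, 0.211]
orientation: [0.006, 0.693, 0.721, -0.0]
wrist_force: [0.1, 0.2, -1.9]
finger_gap: 0.0184
[ 0.4341 -0.3595  0.211 ] [ 0.1054  0.1748 -1.8707] [-0.034  -0.0174  0.0512] 0.01838955099643602
[464 250]
drift [([522.8, 300.1], 0.83), ([272.5, 272.9], 0.21)]
drift_collar [([533.5, 298.3], 0.91), ([116.1, 279.7], 0.48)]
drift_grip [([543.1, 296.3], 0.69)]
[ 66 186]
drift [([325.1, 199.6], 0.51), ([138.4, 247.5], 0.47)]
drift_collar [([130.2, 234.6], 0.6)]
drift_grip [([126.2, 218.1], 0.64)]
```

View pics/g2scene.png

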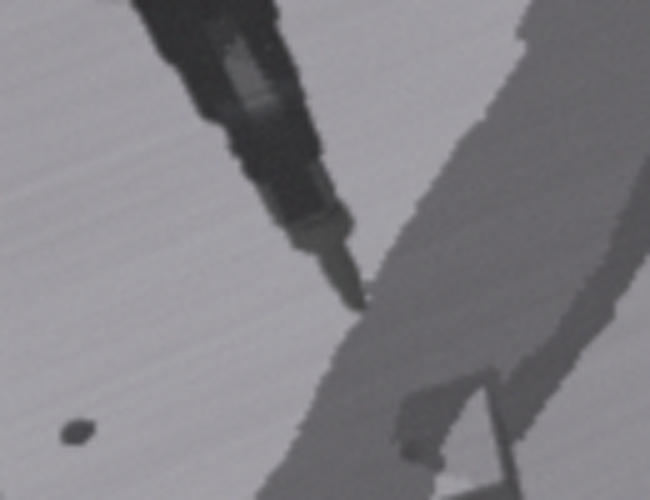

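View pics/g2top.png

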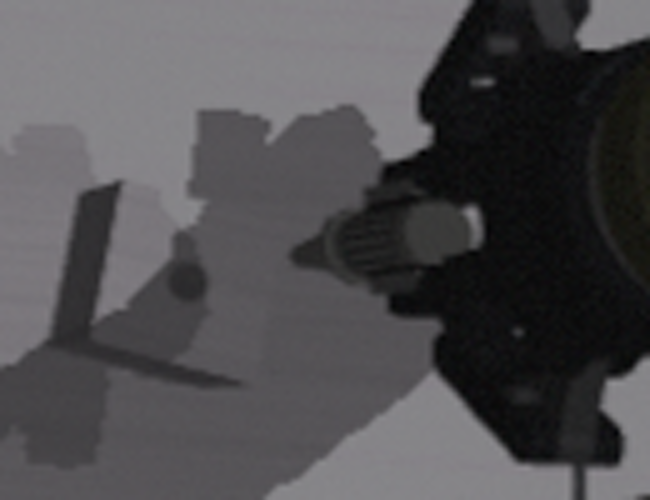

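```bash
cat >> h.py <<'E'
def tri(ps,uvs):
    A=np.zeros((3,3));b=np.zeros(3)
    for p,u in zip(ps,uvs):
        o,d=ray(p,u);d=d/np.linalg.norm(d);M=np.eye(3)-np.outer(d,d);A+=M;b+=M@o
    X=np.linalg.solve(A,b); return X,[proj(p,X)-u for p,u in zip(ps,uvs)]
E
python3 - <<'E'
from h import *
np.set_printoptions(precision=4,suppress=True)
t=dict(np.load("g2t.npz"));s=dict(np.load("g2s.npz"))
for n,a,b in [("tip",(522.5,300.5),(138.2,247.2)),("collar",(533.5,298.3),(130.2,234.6))]: print(n,tri([t,s],[a,b]))
z=.1505
print(atz(t,(522.5,300.5),z),atz(s,(138.2,247.2),z), "top of handle", atz(t,(551,295.4),z+.1), "collar",atz(t,(533.5,298.3),z+.044),atz(s,(130.2,234.6),z+.044))
from scipy.spatial.transform import Rotation as R
q=get_state()["orientation"];print(R.from_quat(np.r_[q[1:],q[0]]).as_matrix())
E
```

```text
tip (array([ 0.4365, -0.3531,  0.1412]), [array([-1.2505, -0.4668]), array([-1.1195, -0.0589])])
collar (array([ 0.4368, -0.3556,  0.1794]), [array([-0.7648, -0.2742]), array([-0.6726, -0.046 ])])
[ 0.4349 -0.3514  0.1505] [ 0.4469 -0.3515  0.1505] top of handle [ 0.4343 -0.3513  0.2505] collar [ 0.4347 -0.3504  0.1945] [ 0.4533 -0.3548  0.1945]
[[-0.0403  0.9992 -0.0019]
 [ 0.9992  0.0403  0.002 ]
 [ 0.0021 -0.0018 -1.    ]]
```

```bash
python3 -m inch '[[4.2,1.2,0,0,0,0,1.5],[4.2,1.2,0,0,0,0,1.5],[4.2,1.2,0,0,0,0,1.5],[4.2,1.2,0,0,0,0,1.5],[4.2,1.2,0,0,0,0,1.5]]';python3 -m inch '[[4.2,1.2,0,0,0,0,1.5],[4.2,1.2,0,0,0,0,1.5],[4.2,1.2,0,0,0,0,1.5],[4.2,1.2,0,0,0,0,1.5],[4.2,1.2,0,0,0,0,1.5]]'; python3 -m inch '[[0,0,1.5,0,0,0,1.5],[0,0,1.5,0,0,0,1.5],[0,0,0,0,0,0,1.5]]'
```

```text
clock: 6.7
tcp_pos: [0.483, -0.1431, 0.2036]
orientation: [-0.001, 0.693, 0.721, -0.0]
wrist_force: [0.8, -0.8, -2.0]
finger_gap: 0.0184
clock: 7.2
tcp_pos: [0.5345, 0.0693, 0.2036]
orientation: [-0.0, 0.693, 0.721, -0.0]
wrist_force: [0.8, -0.4, -1.8]
finger_gap: 0.0182
clock: 7.5
tcp_pos: [0.5328, 0.0682, 0.1714]
orientation: [-0.002, 0.692, 0.722, -0.002]
wrist_force: [-0.5, -0.8, -1.9]
finger_gap: 0.0178
```

```bash
cat >> h.py <<'E'
from scipy.spatial.transform import Rotation as R
def st():
    s=get_state(); np.set_printoptions(precision=4,suppress=True)
    q=s["orientation"];M=R.from_quat(np.r_[q[1:],q[0]]).as_matrix()
    print(s["clock"],"tcp",s["tcp_pos"],"F",s["wrist_force"],"T",s["ft_torque"],"gap",round(s["finger_gap"],4),"ztool",M[:,2],"yaw x",np.degrees(np.arctan2(M[1,0],M[0,0])).round(2))
    return s,M
def look(c,X,name,w=65,h=50,f=5):
    p=vision.read_camera(c);u=proj(p,X).astype(int);a=p["pixels"][u[1]-h:u[1]+h,u[0]-w:u[0]+w]
    a=np.clip(a.astype(float)*1.4,0,255).astype(np.uint8)
    cv2.imwrite("pics/"+name,cv2.resize(a,None,fx=f,fy=f,interpolation=cv2.INTER_CUBIC)[:,:,::-1]);print(c,"crop off",u-[w,h]);return p
E
python3 - <<'E'
from h import *
st()
t=look("top",[.54,.073,.09],"a1t.png");s=look("scene",[.54,.073,.09],"a1s.png")
for p in (t,s):
    for n in ["drift","drift_collar","plate_locating"]: print(n,[(r["location"],round(r["confidence"],2)) for r in tip_of(p,n)[:2]])
    print(proj(p,[.5394,.073,.057]))
E
```

```text
7.5 tcp [0.5328 0.0682 0.1714] F [-0.4809 -0.7819 -1.9253] T [-0.0021  0.0214 -0.0123] gap 0.0178 ztool [-0.0055  0.     -1.    ] yaw x 92.38
top crop off [204 176]
scene crop off [285 161]
drift []
drift_collar []
plate_locating [([270.5, 232.3], 0.79)]
[270.6327 230.768 ]
drift [([349.6, 204.0], 0.67), ([351.5, 174.6], 0.44)]
drift_collar [([347.4, 189.0], 0.55)]
plate_locating [([345.9, 218.4], 0.64)]
[349.3301 221.4275]
```

View pics/a1t.png

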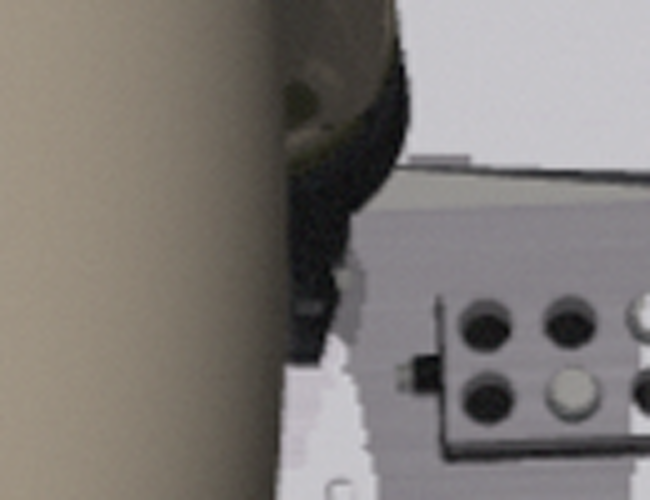

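View pics/a1s.png

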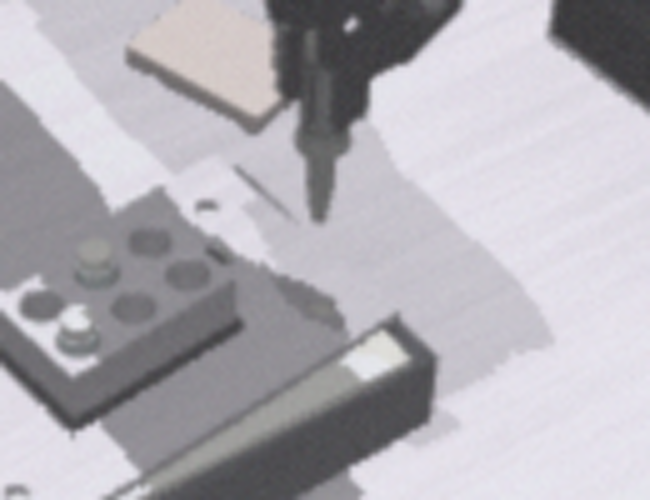

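```bash
python3 -m inch '[[0,0.5,1.5,0,0,0,1.5],[0,0,1.5,0,0,0,1.5],[0,0,1.0,0,0,0,1.5],[0,0,0,0,0,0,1.5],[0,0,0,0,0,0,1.5]]'; python3 - <<'E'
from h import *
st()
s=look("scene",[.54,.073,.07],"a2s.png",40,30,8)
for n in ["drift","drift_collar","plate_locating"]: print(n,[(r["location"],round(r["confidence"],2)) for r in tip_of(s,n)[:2]])
np.savez("s2.npz",**s)
E
```

```text
clock: 8.4
tcp_pos: [0.5397, 0.0676, 0.1345]
orientation: [0.0, 0.693, 0.721, -0.0]
wrist_force: [0.7, 0.6, -1.6]
finger_gap: 0.0183
8.4 tcp [0.5397 0.0676 0.1345] F [ 0.7017  0.5857 -1.5564] T [-0.0084  0.0272  0.0398] gap 0.0183 ztool [-0.0001 -0.0001 -1.    ] yaw x 92.3
scene crop off [309 187]
drift [([349.6, 216.3], 0.74)]
drift_collar [([345.8, 203.8], 0.72), ([350.9, 192.0], 0.63)]
plate_locating [([347.5, 219.0], 0.76), ([349.7, 191.3], 0.66)]
```

View pics/a2s.png

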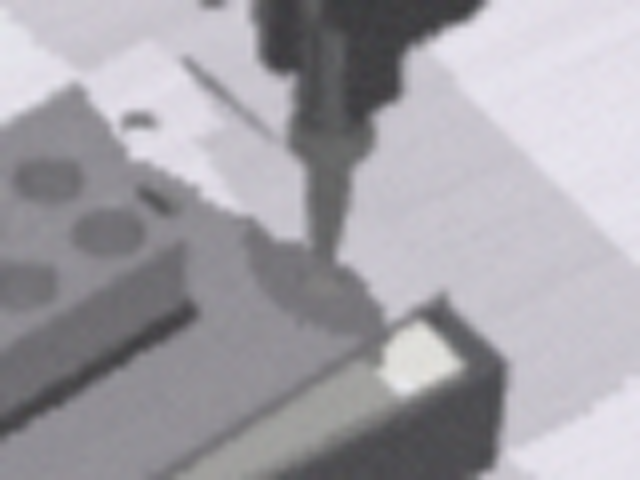

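```bash
python3 - <<'E'
from h import *
np.set_printoptions(precision=4,suppress=True)
s=dict(np.load("s2.npz"))
for z in (.064,.067,.069): print(z,atz(s,(349,219),z))
E
```

```text
0.064 [0.5381 0.0726 0.064 ]
0.067 [0.5403 0.0709 0.067 ]
0.069 [0.5418 0.0697 0.069 ]
```

```bash
python3 -m inch '[[0.1,0,0.4,0,0,0,1.5],[0,0,0.2,0,0,0,1.5],[0,0,0,0,0,0,1.5]]';python3 -m inch '[[0,0,0.2,0,0,0,1.5],[0,0,0,0,0,0,1.5]]';python3 -m inch '[[0,0,0.2,0,0,0,1.5],[0,0,0,0,0,0,1.5]]'
```

```text
clock: 8.9
tcp_pos: [0.5394, 0.0687, 0.1278]
orientation: [-0.0, 0.693, 0.721, -0.0]
wrist_force: [-0.3, 0.6, -2.0]
finger_gap: 0.0182
clock: 9.1
tcp_pos: [0.5395, 0.0687, 0.126]
orientation: [-0.0, 0.693, 0.721, -0.0]
wrist_force: [0.2, 0.2, -2.9]
finger_gap: 0.0178
clock: 9.3
tcp_pos: [0.5395, 0.0687, 0.124]
orientation: [-0.0, 0.693, 0.721, -0.0]
wrist_force: [-0.0, -0.5, -2.4]
finger_gap: 0.018
```

```bash
python3 -m inch '[[0,0,0.15,0,0,0,1.5],[0,0,0,0,0,0,1.5]]';python3 -m inch '[[0,0,0.15,0,0,0,1.5],[0,0,0,0,0,0,1.5]]'; python3 -m inch '[[0,0,0.1,0,0,0,1.5],[0,0,0,0,0,0,1.5]]'
```

```text
clock: 9.5
tcp_pos: [0.5396, 0.0686, 0.1226]
orientation: [-0.0, 0.693, 0.721, -0.0]
wrist_force: [1.0, 0.7, -2.1]
finger_gap: 0.0179
clock: 9.7
tcp_pos: [0.5396, 0.0686, 0.1211]
orientation: [-0.0, 0.693, 0.721, -0.0]
wrist_force: [-0.8, 0.0, -2.3]
finger_gap: 0.0184
clock: 9.9
tcp_pos: [0.5396, 0.0687, 0.1201]
orientation: [-0.0, 0.693, 0.721, -0.0]
wrist_force: [-0.3, -1.6, -2.1]
finger_gap: 0.0181
```

```bash
python3 -m inch '[[0,0,0.1,0,0,0,1.5],[0,0,0,0,0,0,1.5]]';python3 -m inch '[[0,0,0.1,0,0,0,1.5],[0,0,0,0,0,0,1.5]]'; python3 -m inch '[[0,0,0.1,0,0,0,1.5],[0,0,0,0,0,0,1.5]]'
```

```text
clock: 10.1
tcp_pos: [0.5396, 0.0686, 0.1191]
orientation: [-0.0, 0.693, 0.721, -0.0]
wrist_force: [0.4, 0.2, -2.0]
finger_gap: 0.0181
clock: 10.3
tcp_pos: [0.5396, 0.0686, 0.1181]
orientation: [-0.0, 0.693, 0.721, -0.0]
wrist_force: [-0.4, 0.7, -1.4]
finger_gap: 0.0183
clock: 10.5
tcp_pos: [0.5396, 0.0687, 0.1171]
orientation: [-0.0, 0.693, 0.721, -0.0]
wrist_force: [-0.7, 0.4, -2.1]
finger_gap: 0.0176
```

```bash
python3 -m inch '[[0,0,0.1,0,0,0,1.5],[0,0,0,0,0,0,1.5]]';python3 -m inch '[[0,0,0.1,0,0,0,1.5],[0,0,0,0,0,0,1.5]]'
```

```text
clock: 10.7
tcp_pos: [0.5398, 0.0686, 0.1165]
orientation: [0.0, 0.693, 0.721, 0.0]
wrist_force: [-0.8, 0.2, -0.7]
finger_gap: 0.0182
clock: 10.9
tcp_pos: [0.5402, 0.0686, 0.1163]
orientation: [0.001, 0.693, 0.721, 0.0]
wrist_force: [-2.5, -0.5, 5.7]
finger_gap: 0.0182
```

```bash
python3 -m inch '[[0,0,-0.2,0,0,0,1.5],[-0.2,0.45,0,0,0,0,1.5],[-0.2,0.45,0,0,0,0,1.5],[-0.2,0.45,0,0,0,0,1.5],[-0.2,0.4,0,0,0,0,1.5]]';python3 -m inch '[[0,0,0,0,0,0,1.5],[0,0,0,0,0,0,1.5]]'
```

```text
clock: 11.4
tcp_pos: [0.5574, 0.0611, 0.1169]
orientation: [-0.0, 0.693, 0.721, -0.001]
wrist_force: [-3.7, -0.1, 1.0]
finger_gap: 0.0178
clock: 11.6
tcp_pos: [0.5581, 0.0611, 0.117]
orientation: [0.0, 0.693, 0.721, 0.0]
wrist_force: [-0.8, 1.1, -1.6]
finger_gap: 0.018
```

```bash
python3 -m inch '[[0,0,0.1,0,0,0,1.5],[0,0,0,0,0,0,1.5]]';python3 -m inch '[[0,0,0.1,0,0,0,1.5],[0,0,0,0,0,0,1.5]]';python3 -m inch '[[0,0,0.1,0,0,0,1.5],[0,0,0,0,0,0,1.5]]'
```

```text
clock: 11.8
tcp_pos: [0.5579, 0.0613, 0.1162]
orientation: [0.0, 0.693, 0.721, 0.0]
wrist_force: [-0.2, -0.1, -1.8]
finger_gap: 0.0183
clock: 12.0
tcp_pos: [0.5577, 0.0614, 0.1152]
orientation: [0.0, 0.693, 0.721, 0.0]
wrist_force: [0.4, 0.9, -1.1]
finger_gap: 0.0181
clock: 12.2
tcp_pos: [0.5575, 0.0614, 0.1142]
orientation: [0.0, 0.693, 0.721, -0.0]
wrist_force: [0.3, 0.1, -0.6]
finger_gap: 0.0182
```

```bash
python3 -m inch '[[0,0,0.1,0,0,0,1.5],[0,0,0,0,0,0,1.5]]';python3 -m inch '[[0,0,0.1,0,0,0,1.5],[0,0,0,0,0,0,1.5]]';python3 - <<'E'
from h import *
st()
s=look("scene",[.54,.05,.057],"a3s.png",70,50,5)
np.savez("s3.npz",**s)
E
```

```text
clock: 12.4
tcp_pos: [0.5575, 0.0614, 0.1131]
orientation: [-0.0, 0.693, 0.721, -0.0]
wrist_force: [0.4, 0.8, -2.6]
finger_gap: 0.0182
clock: 12.6
tcp_pos: [0.5574, 0.0614, 0.1121]
orientation: [-0.0, 0.693, 0.721, -0.0]
wrist_force: [-0.2, -1.3, -1.9]
finger_gap: 0.0181
12.6 tcp [0.5574 0.0614 0.1121] F [-0.2267 -1.251  -1.876 ] T [-0.0259 -0.0192  0.0336] gap 0.0181 ztool [-0.0002 -0.0001 -1.    ] yaw x 92.32
scene crop off [270 175]
```

View pics/a3s.png

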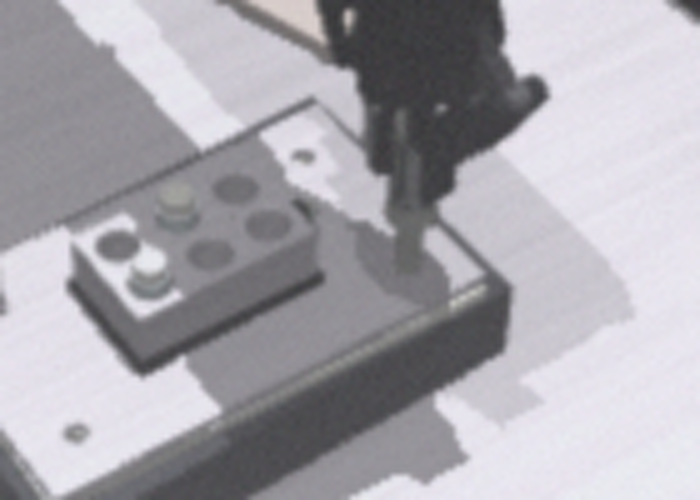

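```bash
python3 -m inch '[[0.1,-0.25,0,0,0,0,1.5],[0.1,-0.25,0,0,0,0,1.5],[0.1,-0.2,0,0,0,0,1.5],[0,0,0,0,0,0,1.5]]';python3 -m inch '[[0,0,0.1,0,0,0,1.5],[0,0,0,0,0,0,1.5]]';python3 -m inch '[[0,0,0.1,0,0,0,1.5],[0,0,0,0,0,0,1.5]]'
```

```text
clock: 13.05
tcp_pos: [0.5513, 0.0639, 0.1127]
orientation: [0.001, 0.693, 0.721, 0.001]
wrist_force: [4.8, -1.9, -2.5]
finger_gap: 0.0176
clock: 13.25
tcp_pos: [0.5514, 0.0639, 0.112]
orientation: [0.001, 0.693, 0.721, 0.001]
wrist_force: [4.6, -0.7, 0.9]
finger_gap: 0.018
clock: 13.45
tcp_pos: [0.5512, 0.064, 0.1108]
orientation: [0.001, 0.693, 0.721, 0.0]
wrist_force: [4.2, -2.2, 2.0]
finger_gap: 0.0183
```

```bash
python3 -m inch '[[0,0,0.1,0,0,0,1.5],[0,0,0,0,0,0,1.5]]';python3 -m inch '[[0,0,0.1,0,0,0,1.5],[0,0,0,0,0,0,1.5]]';python3 -m inch '[[0,0,0.1,0,0,0,1.5],[0,0,0,0,0,0,1.5]]'
```

```text
clock: 13.65
tcp_pos: [0.5506, 0.0641, 0.1094]
orientation: [0.0, 0.693, 0.721, 0.0]
wrist_force: [3.3, -1.9, 1.6]
finger_gap: 0.0181
clock: 13.85
tcp_pos: [0.5503, 0.0641, 0.1081]
orientation: [-0.0, 0.693, 0.721, -0.0]
wrist_force: [4.5, -1.8, 1.3]
finger_gap: 0.0178
clock: 14.05
tcp_pos: [0.5503, 0.0641, 0.1071]
orientation: [-0.0, 0.693, 0.721, -0.0]
wrist_force: [4.6, -2.0, 1.2]
finger_gap: 0.0182
```

```bash
python3 -m inch '[[0,0,0.15,0,0,0,1.5],[0,0,0.15,0,0,0,1.5],[0,0,0,0,0,0,1.5]]';python3 -m inch '[[0,0,0.15,0,0,0,1.5],[0,0,0.15,0,0,0,1.5],[0,0,0,0,0,0,1.5]]'
```

```text
clock: 14.35
tcp_pos: [0.5502, 0.0641, 0.1039]
orientation: [-0.0, 0.693, 0.721, -0.0]
wrist_force: [3.7, -1.2, 0.7]
finger_gap: 0.018
clock: 14.65
tcp_pos: [0.5502, 0.0641, 0.1009]
orientation: [-0.0, 0.693, 0.721, -0.0]
wrist_force: [4.6, -0.1, 0.3]
finger_gap: 0.018
```

```bash
python3 -m inch '[[0,0,0.15,0,0,0,1.5],[0,0,0.15,0,0,0,1.5],[0,0,0,0,0,0,1.5]]';python3 -m inch '[[0,0,0.15,0,0,0,1.5],[0,0,0.15,0,0,0,1.5],[0,0,0,0,0,0,1.5]]'
```

```text
clock: 14.95
tcp_pos: [0.5502, 0.0641, 0.0979]
orientation: [-0.0, 0.693, 0.721, -0.0]
wrist_force: [4.2, -1.4, -0.9]
finger_gap: 0.018
clock: 15.25
tcp_pos: [0.5503, 0.0641, 0.0949]
orientation: [-0.0, 0.693, 0.721, -0.0]
wrist_force: [5.6, -1.0, -1.9]
finger_gap: 0.0185
```

```bash
python3 -m inch '[[0,0,0.1,0,0,0,1.5],[0,0,0.1,0,0,0,1.5],[0,0,0,0,0,0,1.5]]';python3 -m inch '[[0,0,0.1,0,0,0,1.5],[0,0,0.1,0,0,0,1.5],[0,0,0,0,0,0,1.5]]';python3 -m inch '[[0,0,0.1,0,0,0,1.5],[0,0,0.1,0,0,0,1.5],[0,0,0,0,0,0,1.5]]'
```

```text
clock: 15.55
tcp_pos: [0.5503, 0.0641, 0.093]
orientation: [-0.0, 0.693, 0.721, -0.0]
wrist_force: [4.6, -1.1, -0.7]
finger_gap: 0.0181
clock: 15.85
tcp_pos: [0.5503, 0.0641, 0.0911]
orientation: [-0.0, 0.693, 0.721, -0.0]
wrist_force: [4.1, -1.2, -0.8]
finger_gap: 0.0178
clock: 16.15
tcp_pos: [0.5503, 0.0641, 0.0891]
orientation: [-0.0, 0.693, 0.721, -0.0]
wrist_force: [3.4, -1.3, -0.8]
finger_gap: 0.0179
```

```bash
python3 -m inch '[[0,0,0.15,0,0,0,1.5],[0,0,0.15,0,0,0,1.5],[0,0,0,0,0,0,1.5]]';python3 -m inch '[[0,0,0.15,0,0,0,1.5],[0,0,0.1,0,0,0,1.5],[0,0,0,0,0,0,1.5]]';python3 -m inch '[[0,0,0.1,0,0,0,1.5],[0,0,0.1,0,0,0,1.5],[0,0,0,0,0,0,1.5]]'
```

```text
clock: 16.45
tcp_pos: [0.5503, 0.0641, 0.086]
orientation: [-0.0, 0.693, 0.721, -0.0]
wrist_force: [4.4, -0.5, -1.0]
finger_gap: 0.0182
clock: 16.75
tcp_pos: [0.5504, 0.0641, 0.0836]
orientation: [-0.0, 0.693, 0.721, -0.0]
wrist_force: [3.9, -0.6, -0.6]
finger_gap: 0.0183
clock: 17.05
tcp_pos: [0.5504, 0.0641, 0.0816]
orientation: [0.0, 0.693, 0.721, -0.0]
wrist_force: [4.4, -1.2, -1.2]
finger_gap: 0.0184
```

Expected seat at TCP z≈0.0783.

```bash
python3 -m inch '[[0,0,0.1,0,0,0,1.5],[0,0,0.1,0,0,0,1.5],[0,0,0,0,0,0,1.5]]';python3 -m inch '[[0,0,0.1,0,0,0,1.5],[0,0,0,0,0,0,1.5]]';python3 -m inch '[[0,0,0.1,0,0,0,1.5],[0,0,0,0,0,0,1.5]]'
```

```text
clock: 17.35
tcp_pos: [0.5504, 0.0641, 0.0796]
orientation: [-0.0, 0.693, 0.721, -0.0]
wrist_force: [3.3, -1.1, -0.4]
finger_gap: 0.0181
clock: 17.55
tcp_pos: [0.5504, 0.0641, 0.0787]
orientation: [0.0, 0.693, 0.721, -0.0]
wrist_force: [3.4, -1.4, -0.9]
finger_gap: 0.0181
clock: 17.75
tcp_pos: [0.5505, 0.0641, 0.0785]
orientation: [0.0, 0.693, 0.721, 0.0]
wrist_force: [1.6, -0.9, 5.0]
finger_gap: 0.0178
```

```bash
python3 -m inch '[[0,0,0.1,0,0,0,1.5],[0,0,0,0,0,0,1.5]]';python3 -m inch '[[0,0,0,0,0,0,4.5],[0,0,0,0,0,0,4.5],[0,0,0,0,0,0,4.5]]'; python3 -m inch '[[0,0,-2,0,0,0,4.5],[0,0,-4,0,0,0,4.5],[0,0,-4,0,0,0,4.5],[0,0,-2,0,0,0,4.5]]'
```

```text
clock: 17.95
tcp_pos: [0.5506, 0.0641, 0.0784]
orientation: [0.001, 0.693, 0.721, 0.0]
wrist_force: [0.4, -2.0, 11.5]
finger_gap: 0.0181
clock: 18.25
tcp_pos: [0.5491, 0.0643, 0.076]
orientation: [-0.001, 0.693, 0.721, -0.001]
wrist_force: [0.4, -0.2, 0.7]
finger_gap: 0.0452
clock: 18.65
tcp_pos: [0.5511, 0.0642, 0.1998]
orientation: [0.001, 0.693, 0.721, 0.001]
wrist_force: [0.3, -0.4, -0.7]
finger_gap: 0.0449
```

```bash
python3 -m inch '[[4.2,-0.6,0,0,0,0,4.5],[4.2,-0.6,0,0,0,0,4.5],[4.2,-0.6,0,0,0,0,4.5],[4.2,-0.6,0,0,0,0,4.5],[4.2,-0.6,0,0,0,0,4.5]]';python3 -m inch '[[4.2,-0.6,0,0,0,0,4.5],[4.2,-0.6,0,0,0,0,4.5],[0,0,0,0,0,0,4.5],[0,0,0,0,0,0,4.5]]'; python3 - <<'E'
from h import *
st()
t=look("top",[.515,-.018,.057],"b1t.png",75,55,5);s=look("scene",[.515,-.018,.057],"b1s.png",75,55,5)
np.savez("t4.npz",**t);np.savez("s4.npz",**s)
for p in (t,s):
    for n in ["plate_bolt_near","plate_bolt_far","drift_collar"]: print(n,[(r["location"],round(r["confidence"],2),atz(p,r["location"],.057)) for r in tip_of(p,n)[:2]])
    look
s=look("scene",[.497,.357,.06],"b1r.png",65,50,5)
np.savez("s4r.npz",**s)
E
```

```text
clock: 19.15
tcp_pos: [0.5108, 0.2741, 0.1962]
orientation: [-0.0, 0.693, 0.721, -0.001]
wrist_force: [0.6, 0.5, -0.2]
finger_gap: 0.0449
clock: 19.55
tcp_pos: [0.4955, 0.3568, 0.1958]
orientation: [-0.0, 0.692, 0.722, -0.001]
wrist_force: [0.6, -0.2, -0.2]
finger_gap: 0.0446
19.55 tcp [0.4955 0.3568 0.1958] F [ 0.6334 -0.1806 -0.1946] T [-0.0299 -0.0248 -0.0518] gap 0.0446 ztool [-0.0018 -0.0013 -1.    ] yaw x 92.46
top crop off [243 192]
scene crop off [234 176]
plate_bolt_near [([273.7, 268.9], 0.77, array([0.4692, 0.0611, 0.057 ]))]
plate_bolt_far [([273.6, 230.3], 0.65, array([0.5407, 0.0676, 0.057 ])), ([365.6, 223.4], 0.62, array([ 0.5662, -0.101 ,  0.057 ]))]
drift_collar [([273.3, 225.1], 0.54, array([0.5504, 0.0691, 0.057 ]))]
plate_bolt_near [([282.5, 262.3], 0.74, array([ 0.5588, -0.1101,  0.057 ])), ([330.8, 203.6], 0.66, array([0.47  , 0.0695, 0.057 ]))]
plate_bolt_far [([284.3, 261.6], 0.82, array([ 0.5592, -0.106 ,  0.057 ]))]
drift_collar [([347.9, 226.4], 0.65, array([0.55  , 0.0617, 0.057 ]))]
scene crop off [367 114]
```

View pics/b1t.png

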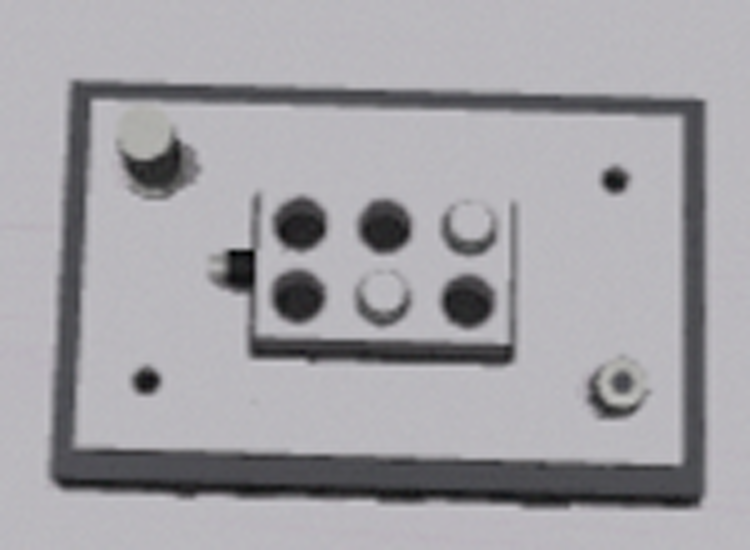

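View pics/b1s.png

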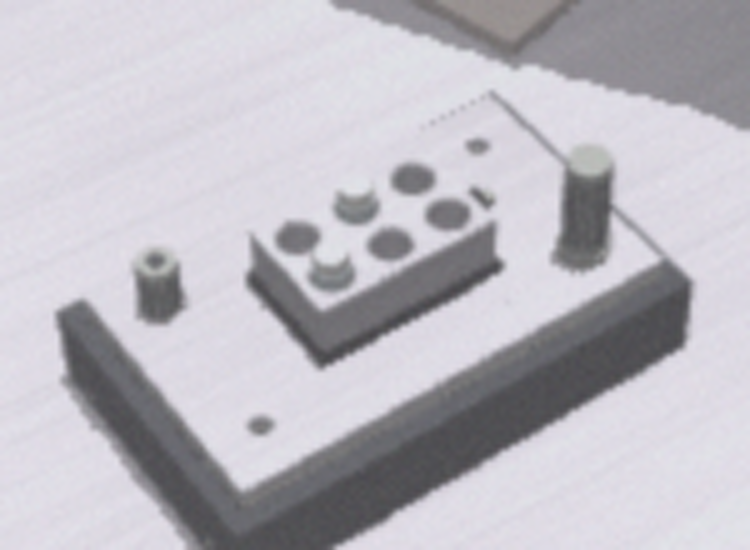

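View pics/b1r.png

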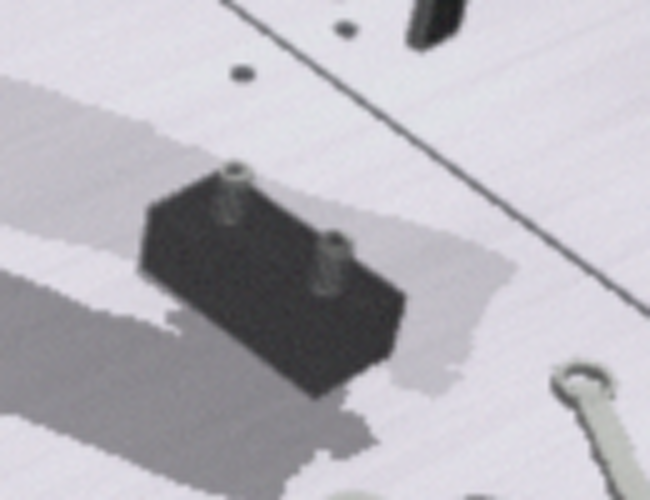

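```bash
python3 - <<'E'
from h import *
np.set_printoptions(precision=4,suppress=True)
t=dict(np.load("t4.npz"));s=dict(np.load("s4.npz"))
for n,a,b,z in [("near",(271.8,267.6),(329.0,204.8),.057),("far",(365.6,227.6),(285.6,260.8),.057),("pivhead",(366.8,268.3),(264.7,227.8),.087),("drifttop",(271.9,218.1),(351.5,208),.113)]: print(n,atz(t,a,z),atz(s,b,z))
E
```

```text
near [0.4714 0.0647 0.057 ] [0.471  0.0639 0.057 ]
far [ 0.5582 -0.1014  0.057 ] [ 0.5588 -0.1027  0.057 ]
pivhead [ 0.4782 -0.1046  0.087 ] [ 0.4789 -0.1058  0.087 ]
drifttop [0.5502 0.0672 0.113 ] [0.5512 0.0671 0.113 ]
```

```bash
python3 -m inch '[[0,0.1,4,0,0,0,4.5],[0,0,4,0,0,0,4.5],[0,0,3.5,0,0,0,4.5],[0,0,2.7,0,0,0,4.5],[0,0,0,0,0,0,4.5]]';python3 -m inch '[[0,0,0,0,0,0,4.5],[0,0,0,0,0,0,4.5]]'
```

```text
clock: 20.5
tcp_pos: [0.4946, 0.3542, 0.0505]
orientation: [-0.001, 0.693, 0.721, -0.004]
wrist_force: [-0.8, -0.7, 0.3]
finger_gap: 0.0447
clock: 20.7
tcp_pos: [0.499, 0.3568, 0.0568]
orientation: [0.001, 0.693, 0.721, 0.002]
wrist_force: [-0.4, 1.2, -0.1]
finger_gap: 0.045
```

```bash
python3 -m inch '[[0,-0.1,0.4,0,0,0,3.5],[0,0,0.3,0,0,0,3.5],[0,0,0,0,0,0,3.5],[0,0,0,0,0,0,3.5]]'; python3 -m inch '[[0,0,0,0,0,0,1.3],[0,0,0,0,0,0,1.3],[0,0,0,0,0,0,1.3],[0,0,0,0,0,0,1.3],[0,0,0,0,0,0,1.3]]' 60
```

```text
clock: 21.1
tcp_pos: [0.4966, 0.3562, 0.048]
orientation: [0.0, 0.693, 0.721, 0.0]
wrist_force: [0.3, 0.3, 1.2]
finger_gap: 0.0352
clock: 21.6
tcp_pos: [0.4971, 0.3563, 0.0481]
orientation: [0.0, 0.693, 0.721, 0.0]
wrist_force: [1.6, -0.3, 2.8]
finger_gap: 0.0156
```

```bash
python3 -m inch '[[0,0,-2,0,0,0,1.3],[0,0,-4,0,0,0,1.3],[0,0,-4,0,0,0,1.3],[0,0,-3,0,0,0,1.3]]';python3 -m inch '[[-4.1,-0.6,0,0,0,0,1.3],[-4.1,-0.5,0,0,0,0,1.3],[-4.1,-0.5,0,0,0,0,1.3],[-4.1,-0.5,0,0,0,0,1.3],[-4.1,-0.5,0,0,0,0,1.3]]';python3 -m inch '[[-4.1,-0.6,0,0,0,0,1.3],[-4.1,-0.6,0,0,0,0,1.3],[0,0,1,0,0,0,1.3],[0,0,1,0,0,0,1.3],[0,0,0,0,0,0,1.3]]';python3 -m inch '[[0,0,0,0,0,0,1.3],[0,0,0,0,0,0,1.3]]'
python3 - <<'E'
from h import *
st()
t=look("top",[.471,.064,.09],"c1t.png",40,30,8);s=look("scene",[.471,.064,.09],"c1s.png",40,30,8)
np.savez("t5.npz",**t);np.savez("s5.npz",**s)
E
```

```text
clock: 22.0
tcp_pos: [0.4964, 0.3562, 0.1796]
orientation: [-0.0, 0.693, 0.721, 0.0]
wrist_force: [0.3, -0.2, -0.8]
finger_gap: 0.0161
clock: 22.5
tcp_pos: [0.4778, 0.1489, 0.1773]
orientation: [-0.0, 0.692, 0.721, -0.0]
wrist_force: [1.5, 1.3, -0.9]
finger_gap: 0.0161
clock: 23.0
tcp_pos: [0.4687, 0.0684, 0.1559]
orientation: [-0.001, 0.693, 0.721, -0.001]
wrist_force: [-0.9, 0.7, -2.0]
finger_gap: 0.0157
clock: 23.2
tcp_pos: [0.4703, 0.0689, 0.1578]
orientation: [-0.0, 0.692, 0.722, -0.0]
wrist_force: [0.3, -0.3, -0.2]
finger_gap: 0.016
23.2 tcp [0.4703 0.0689 0.1578] F [ 0.2622 -0.2897 -0.2227] T [-0.0066  0.0164  0.0022] gap 0.016 ztool [-0.0001  0.0001 -1.    ] yaw x 92.43
top crop off [230 235]
scene crop off [289 164]
```

View pics/c1s.png

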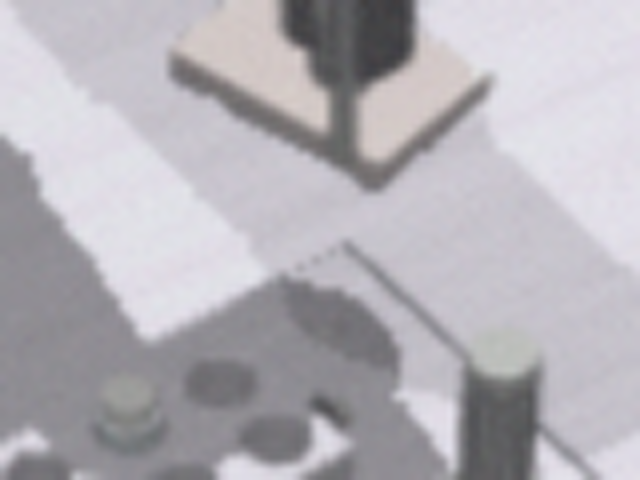

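View pics/c1t.png

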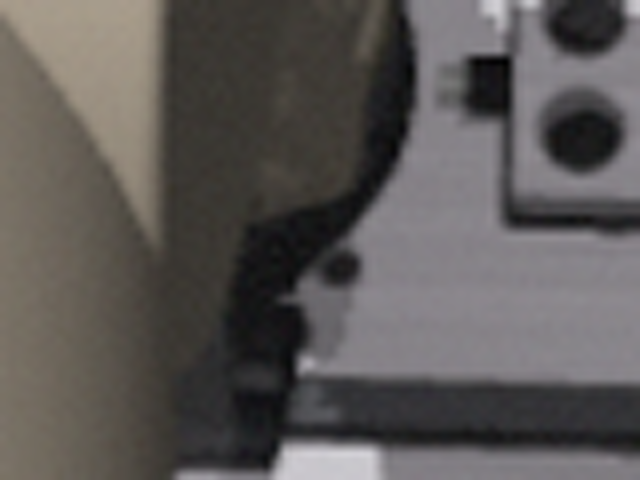

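```bash
python3 -c "
from h import *
s=dict(np.load('s5.npz'));print(atz(s,(331.7,184.2),.1177))"; python3 -m inch '[[-0.45,0.07,1.5,0,0,0,1.3],[0,0,1.5,0,0,0,1.3],[0,0,1.0,0,0,0,1.3],[0,0,0.6,0,0,0,1.3],[0,0,0.3,0,0,0,1.3]]';python3 -m inch '[[0,0,0,0,0,0,1.3],[0,0,0,0,0,0,1.3]]'
python3 - <<'E'
from h import *
st()
s=look("scene",[.471,.064,.065],"c2s.png",40,30,8)
np.savez("s6.npz",**s)
E
```

```text
[0.47068997 0.07025995 0.1177    ]
clock: 23.8
tcp_pos: [0.4709, 0.0636, 0.1084]
orientation: [-0.0, 0.693, 0.721, -0.0]
wrist_force: [0.2, -0.3, -1.5]
finger_gap: 0.0157
clock: 24.0
tcp_pos: [0.4714, 0.0634, 0.1092]
orientation: [0.0, 0.693, 0.721, 0.0]
wrist_force: [-0.2, -0.6, -1.1]
finger_gap: 0.0155
24.0 tcp [0.4714 0.0634 0.1092] F [-0.247  -0.5635 -1.0725] T [0.0423 0.0366 0.0055] gap 0.0155 ztool [ 0.0007 -0.0001 -1.    ] yaw x 92.32
scene crop off [289 172]
```

View pics/c2s.png

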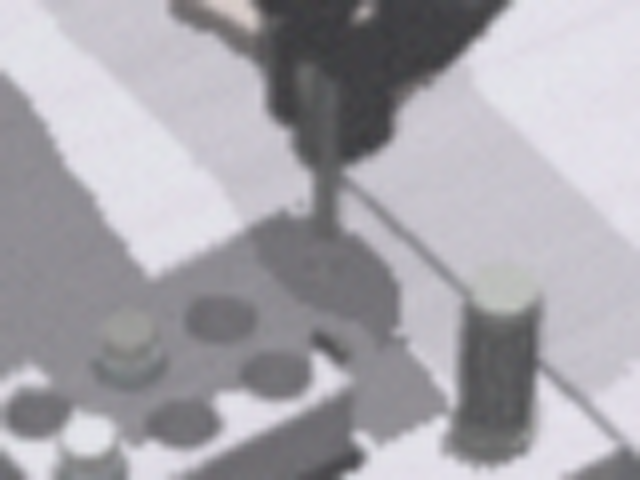

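```bash
python3 -c "
from h import *
s=dict(np.load('s6.npz'));print(atz(s,(329.2,201),.0691),atz(s,(329.0,204.8),.057))"; python3 -m inch '[[0,0,0.4,0,0,0,1.3],[0,0,0.2,0,0,0,1.3],[0,0,0,0,0,0,1.3],[0,0,0,0,0,0,1.3]]'
```

```text
[0.47100986 0.06422152 0.0691    ] [0.47100972 0.06387172 0.057     ]
clock: 24.45
tcp_pos: [0.471, 0.0633, 0.1027]
orientation: [-0.0, 0.693, 0.721, -0.0]
wrist_force: [-0.6, -0.5, 0.0]
finger_gap: 0.0155
```

```bash
python3 -m inch '[[0,0,0.2,0,0,0,1.3],[0,0,0.15,0,0,0,1.3],[0,0,0,0,0,0,1.3]]';python3 -m inch '[[0,0,0.15,0,0,0,1.3],[0,0,0,0,0,0,1.3]]';python3 -m inch '[[0,0,0.1,0,0,0,1.3],[0,0,0,0,0,0,1.3]]';python3 -m inch '[[0,0,0.1,0,0,0,1.3],[0,0,0,0,0,0,1.3]]'
```

```text
clock: 24.75
tcp_pos: [0.4709, 0.0634, 0.099]
orientation: [-0.0, 0.693, 0.721, -0.0]
wrist_force: [0.5, -0.1, -0.8]
finger_gap: 0.0156
clock: 24.95
tcp_pos: [0.471, 0.0634, 0.0976]
orientation: [-0.0, 0.693, 0.721, -0.0]
wrist_force: [0.7, 0.9, -1.1]
finger_gap: 0.0158
clock: 25.15
tcp_pos: [0.471, 0.0634, 0.0967]
orientation: [0.0, 0.693, 0.721, -0.0]
wrist_force: [-0.2, -0.4, -1.2]
finger_gap: 0.0155
clock: 25.35
tcp_pos: [0.471, 0.0634, 0.0956]
orientation: [-0.0, 0.693, 0.721, -0.0]
wrist_force: [-0.1, -0.3, -0.8]
finger_gap: 0.0157
```

```bash
python3 -m inch '[[0,0,0.15,0,0,0,1.3],[0,0,0.15,0,0,0,1.3],[0,0,0,0,0,0,1.3]]';python3 -m inch '[[0,0,0.15,0,0,0,1.3],[0,0,0.15,0,0,0,1.3],[0,0,0,0,0,0,1.3]]';python3 -m inch '[[0,0,0.15,0,0,0,1.3],[0,0,0.15,0,0,0,1.3],[0,0,0,0,0,0,1.3]]'
```

```text
clock: 25.65
tcp_pos: [0.4709, 0.0634, 0.0925]
orientation: [-0.0, 0.693, 0.721, -0.0]
wrist_force: [0.3, -0.0, -0.3]
finger_gap: 0.0158
clock: 25.95
tcp_pos: [0.4709, 0.0634, 0.0895]
orientation: [-0.0, 0.693, 0.721, -0.0]
wrist_force: [0.5, 0.6, -1.2]
finger_gap: 0.0159
clock: 26.25
tcp_pos: [0.4709, 0.0634, 0.0865]
orientation: [-0.0, 0.693, 0.721, -0.0]
wrist_force: [0.2, -0.5, -0.7]
finger_gap: 0.0158
```

```bash
python3 -m inch '[[0,0,0.15,0,0,0,1.3],[0,0,0.15,0,0,0,1.3],[0,0,0,0,0,0,1.3]]';python3 -m inch '[[0,0,0.2,0,0,0,1.3],[0,0,0.2,0,0,0,1.3],[0,0,0,0,0,0,1.3]]';python3 -m inch '[[0,0,0.2,0,0,0,1.3],[0,0,0.2,0,0,0,1.3],[0,0,0,0,0,0,1.3]]';python3 -m inch '[[0,0,0.2,0,0,0,1.3],[0,0,0.2,0,0,0,1.3],[0,0,0,0,0,0,1.3]]'
```

```text
clock: 26.55
tcp_pos: [0.4709, 0.0634, 0.0835]
orientation: [-0.0, 0.693, 0.721, -0.0]
wrist_force: [0.8, 0.7, -0.4]
finger_gap: 0.0153
clock: 26.85
tcp_pos: [0.4708, 0.0634, 0.0794]
orientation: [-0.0, 0.693, 0.721, -0.0]
wrist_force: [0.1, -0.3, -1.3]
finger_gap: 0.0159
clock: 27.15
tcp_pos: [0.4708, 0.0634, 0.0754]
orientation: [-0.0, 0.693, 0.721, -0.0]
wrist_force: [-0.0, -0.6, -0.8]
finger_gap: 0.0162
clock: 27.45
tcp_pos: [0.4709, 0.0634, 0.0715]
orientation: [-0.0, 0.693, 0.721, -0.0]
wrist_force: [0.3, -1.1, -0.6]
finger_gap: 0.016
```

```bash
python3 -m inch '[[0,0,0.2,0,0,0,1.3],[0,0,0.2,0,0,0,1.3],[0,0,0,0,0,0,1.3]]';python3 -m inch '[[0,0,0.15,0,0,0,1.3],[0,0,0,0,0,0,1.3]]';python3 -m inch '[[0,0,0.1,0,0,0,1.3],[0,0,0,0,0,0,1.3]]';python3 -m inch '[[0,0,0.1,0,0,0,1.3],[0,0,0,0,0,0,1.3]]'
```

```text
clock: 27.75
tcp_pos: [0.4708, 0.0634, 0.0674]
orientation: [-0.0, 0.693, 0.721, -0.0]
wrist_force: [-0.4, 0.2, -0.7]
finger_gap: 0.0156
clock: 27.95
tcp_pos: [0.471, 0.0634, 0.0661]
orientation: [-0.0, 0.693, 0.721, -0.0]
wrist_force: [-0.6, -0.1, -1.0]
finger_gap: 0.0161
clock: 28.15
tcp_pos: [0.4711, 0.0633, 0.0652]
orientation: [0.0, 0.693, 0.721, -0.0]
wrist_force: [0.6, 0.1, -0.7]
finger_gap: 0.016
clock: 28.35
tcp_pos: [0.4713, 0.0634, 0.065]
orientation: [0.0, 0.693, 0.721, 0.0]
wrist_force: [-1.1, 0.4, 5.8]
finger_gap: 0.0156
```

```bash
python3 -m inch '[[0,0,0,0,0,0,3.5],[0,0,0,0,0,0,3.5],[0,0,0,0,0,0,3.5]]'; python3 -m inch '[[0,0,-2,0,0,0,3.5],[0,0,-4,0,0,0,3.5],[0,0,-4,0,0,0,3.5],[0,0,-2,0,0,0,3.5]]';python3 -m inch '[[4.1,-0.45,0,0,0,0,4.5],[4.1,-0.45,0,0,0,0,4.5],[4.1,-0.45,0,0,0,0,4.5],[4.1,-0.45,0,0,0,0,4.5],[4.1,-0.45,0,0,0,0,4.5]]';python3 -m inch '[[4.1,-0.45,0,0,0,0,4.5],[4.1,-0.45,0,0,0,0,4.5],[0,0,3,0,0,0,4.5],[0,0,3,0,0,0,4.5],[0,0,0,0,0,0,4.5]]';python3 -m inch '[[0,0,0,0,0,0,4.5]]'
```

```text
clock: 28.65
tcp_pos: [0.4711, 0.0634, 0.0642]
orientation: [0.0, 0.693, 0.721, -0.0]
wrist_force: [-0.1, -0.1, 0.2]
finger_gap: 0.0349
clock: 29.05
tcp_pos: [0.4725, 0.0633, 0.1875]
orientation: [0.002, 0.693, 0.721, 0.001]
wrist_force: [0.8, -0.6, -0.9]
finger_gap: 0.0352
clock: 29.55
tcp_pos: [0.4399, 0.2688, 0.1842]
orientation: [0.0, 0.693, 0.721, 0.0]
wrist_force: [1.2, -0.1, 0.3]
finger_gap: 0.0451
clock: 30.05
tcp_pos: [0.425, 0.3477, 0.1201]
orientation: [-0.001, 0.692, 0.722, -0.004]
wrist_force: [-0.2, -0.6, 0.3]
finger_gap: 0.0451
clock: 30.15
tcp_pos: [0.4275, 0.3485, 0.1241]
orientation: [-0.0, 0.693, 0.721, -0.001]
wrist_force: [1.2, -0.9, 0.1]
finger_gap: 0.045
```

```bash
python3 - <<'E'
from h import *
st()
t=look("top",[.515,-.018,.057],"d1t.png",75,55,5);s=look("scene",[.515,-.018,.057],"d1s.png",75,55,5)
s=look("scene",[.428,.351,.06],"d1r.png",65,50,5)
E
```

```text
30.15 tcp [0.4275 0.3485 0.1241] F [ 1.2294 -0.8841  0.0905] T [ 0.0133  0.0316 -0.0048] gap 0.045 ztool [-0.0015 -0.0011 -1.    ] yaw x 92.31
top crop off [243 192]
scene crop off [234 176]
scene crop off [347 100]
```

View pics/d1s.png

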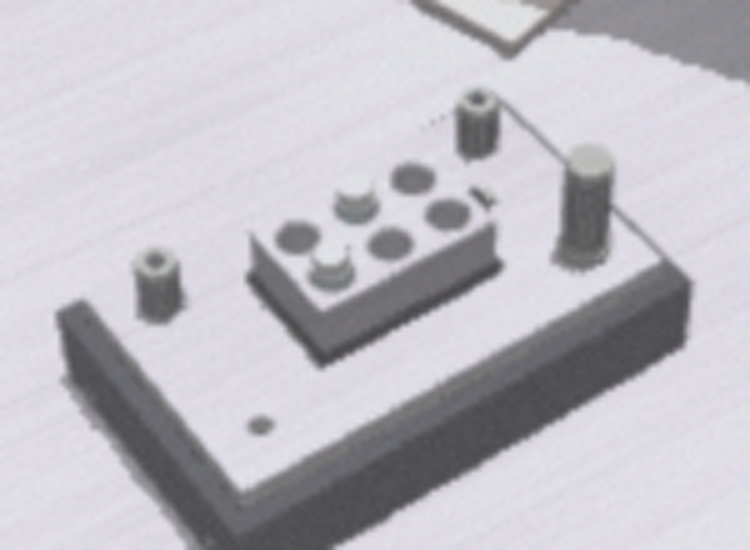

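View pics/d1r.png

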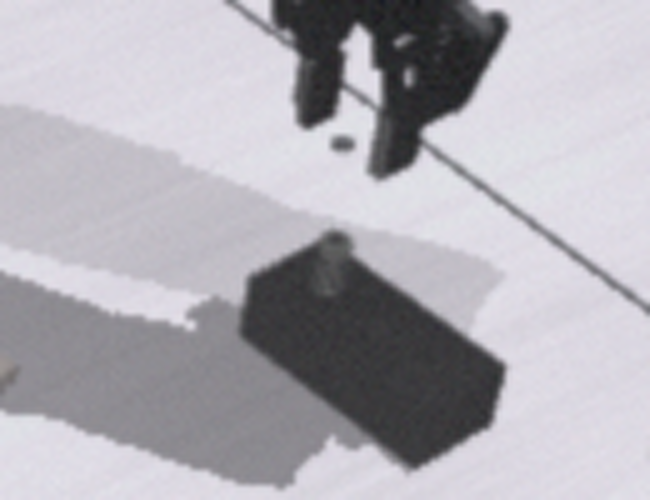

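Near bolt is seated (its head is the same height as the fitted bolt's), drift standing with its collar on the plate; second bolt still in the rack below the gripper. Descend for it.

```bash
python3 -m inch '[[0.25,0,2.5,0,0,0,4.5],[0,0,2,0,0,0,4.5],[0,0,1.5,0,0,0,4.5],[0,0,0.8,0,0,0,4.5],[0,0,0,0,0,0,3.5]]';python3 -m inch '[[0,0,0,0,0,0,3.5],[0,0,0,0,0,0,3.5]]'
```

```text
clock: 30.8
tcp_pos: [0.428, 0.3511, 0.0563]
orientation: [-0.0, 0.693, 0.721, -0.0]
wrist_force: [-0.1, -0.4, -0.4]
finger_gap: 0.0351
clock: 31.0
tcp_pos: [0.4288, 0.3518, 0.0575]
orientation: [0.0, 0.693, 0.721, 0.001]
wrist_force: [1.2, 0.3, 0.7]
finger_gap: 0.035
```

```bash
python3 -m inch '[[0,0,0.5,0,0,0,3.5],[0,0,0.4,0,0,0,3.5],[0,0,0,0,0,0,3.5],[0,0,0,0,0,0,3.5]]'; python3 -m inch '[[0,0,0,0,0,0,1.3],[0,0,0,0,0,0,1.3],[0,0,0,0,0,0,1.3],[0,0,0,0,0,0,1.3],[0,0,0,0,0,0,1.3]]' 60
```

```text
clock: 31.4
tcp_pos: [0.4277, 0.3513, 0.047]
orientation: [-0.0, 0.693, 0.721, -0.0]
wrist_force: [-0.3, 0.5, -0.0]
finger_gap: 0.035
clock: 31.9
tcp_pos: [0.4281, 0.3515, 0.0475]
orientation: [0.0, 0.693, 0.721, 0.0]
wrist_force: [-0.2, -0.3, 3.1]
finger_gap: 0.0158
```

```bash
python3 -m inch '[[0,0,-2,0,0,0,1.3],[0,0,-4,0,0,0,1.3],[0,0,-4,0,0,0,1.3],[0,0,-3,0,0,0,1.3],[0,0,-0.4,0,0,0,1.3]]';python3 -m inch '[[-4.15,1.02,0,0,0,0,1.3],[-4.15,1.02,0,0,0,0,1.3],[-4.15,1.02,0,0,0,0,1.3],[-4.15,1.02,0,0,0,0,1.3],[-4.15,1.02,0,0,0,0,1.3]]';python3 -m inch '[[-4.15,1.02,0,0,0,0,1.3],[-4.15,1.02,0,0,0,0,1.3],[-4.15,1.02,0,0,0,0,1.3],[-4.15,1.02,0,0,0,0,1.3],[-4.15,1.02,0,0,0,0,1.3]]';python3 -m inch '[[-4.15,1.02,0,0,0,0,1.3],[0,0,0,0,0,0,1.3],[0,0,1,0,0,0,1.3],[0,0,0,0,0,0,1.3],[0,0,0,0,0,0,1.3]]'
python3 - <<'E'
from h import *
st()
E
```

```text
clock: 32.4
tcp_pos: [0.43, 0.3526, 0.1855]
orientation: [0.001, 0.693, 0.721, 0.003]
wrist_force: [0.4, -0.1, -0.0]
finger_gap: 0.016
clock: 32.9
tcp_pos: [0.4868, 0.1444, 0.1801]
orientation: [-0.0, 0.693, 0.721, -0.001]
wrist_force: [0.8, -1.2, -0.4]
finger_gap: 0.0159
clock: 33.4
tcp_pos: [0.5462, -0.0608, 0.18]
orientation: [-0.001, 0.693, 0.721, -0.0]
wrist_force: [0.2, 0.3, -0.7]
finger_gap: 0.0161
clock: 33.9
tcp_pos: [0.5574, -0.0986, 0.1702]
orientation: [-0.001, 0.692, 0.722, -0.0]
wrist_force: [-0.2, -0.7, -0.2]
finger_gap: 0.0163
33.9 tcp [ 0.5574 -0.0986  0.1702] F [-0.222  -0.7055 -0.233 ] T [ 0.0137 -0.0101 -0.0133] gap 0.0163 ztool [-0.0023  0.0009 -1.    ] yaw x 92.41
```

```bash
python3 -m inch '[[-0.34,0.08,2,0,0,0,1.3],[0,0,1.8,0,0,0,1.3],[0,0,1.2,0,0,0,1.3],[0,0,0.8,0,0,0,1.3],[0,0,0.3,0,0,0,1.3]]';python3 -m inch '[[0,0,0,0,0,0,1.3],[0,0,0,0,0,0,1.3],[0,0,0,0,0,0,1.3]]'
python3 - <<'E'
from h import *
st()
s=look("scene",[.558,-.102,.065],"e1s.png",40,30,8);t=look("top",[.558,-.102,.065],"e1t.png",40,30,8)
np.savez("s7.npz",**s);np.savez("t7.npz",**t)
E
```

```text
clock: 34.4
tcp_pos: [0.5589, -0.1029, 0.1096]
orientation: [-0.0, 0.692, 0.722, -0.0]
wrist_force: [0.4, -0.3, -0.1]
finger_gap: 0.0156
clock: 34.7
tcp_pos: [0.5599, -0.1038, 0.1111]
orientation: [0.001, 0.693, 0.721, 0.0]
wrist_force: [-0.4, -0.1, -0.3]
finger_gap: 0.0155
34.7 tcp [ 0.5599 -0.1038  0.1111] F [-0.4003 -0.1022 -0.2944] T [-0.0246 -0.0311  0.0112] gap 0.0155 ztool [ 0.0013 -0.0005 -1.    ] yaw x 92.31
scene crop off [245 228]
top crop off [326 196]
```

View pics/e1s.png

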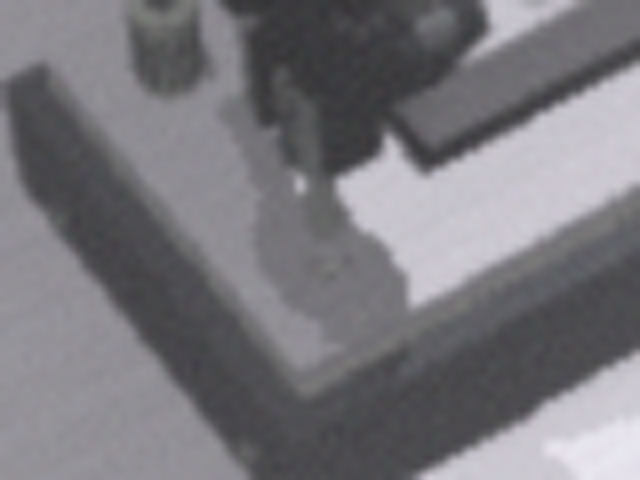

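View pics/e1t.png

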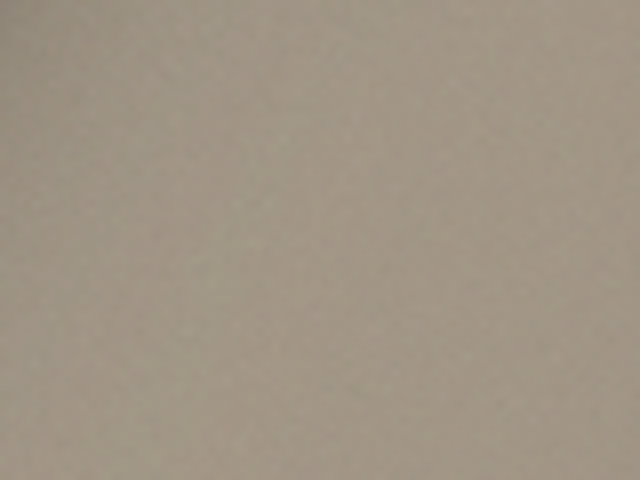

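```bash
python3 -c "
from h import *
s=dict(np.load('s7.npz'));print(atz(s,(284.8,256.7),.0716),atz(s,(285.6,260.8),.057));st()"
```

```text
[ 0.5590423  -0.10370951  0.0716    ] [ 0.55884594 -0.10266807  0.057     ]
34.8 tcp [ 0.5598 -0.1038  0.1109] F [ 0.3145  0.0168 -0.0604] T [-0.017  -0.0813  0.0478] gap 0.0159 ztool [ 0.001  -0.0005 -1.    ] yaw x 92.3
```

```bash
python3 -m inch '[[0.1,-0.1,0.4,0,0,0,1.3],[0,0,0.3,0,0,0,1.3],[0,0,0,0,0,0,1.3],[0,0,0,0,0,0,1.3]]';python3 -m inch '[[0,0,0.2,0,0,0,1.3],[0,0,0,0,0,0,1.3],[0,0,0,0,0,0,1.3]]'
```

```text
clock: 35.2
tcp_pos: [0.5582, -0.1026, 0.103]
orientation: [-0.0, 0.693, 0.721, -0.0]
wrist_force: [-1.9, -0.9, -0.1]
finger_gap: 0.0155
clock: 35.5
tcp_pos: [0.5583, -0.1026, 0.1012]
orientation: [-0.0, 0.693, 0.721, -0.0]
wrist_force: [-0.4, 0.0, -0.7]
finger_gap: 0.0155
```

Plate contact would be at TCP z≈0.0965.

```bash
python3 -m inch '[[0,0,0.15,0,0,0,1.3],[0,0,0.15,0,0,0,1.3],[0,0,0,0,0,0,1.3]]';python3 -m inch '[[0,0,0.15,0,0,0,1.3],[0,0,0,0,0,0,1.3]]';python3 -m inch '[[0,0,0.1,0,0,0,1.3],[0,0,0,0,0,0,1.3]]';python3 -m inch '[[0,0,0.1,0,0,0,1.3],[0,0,0,0,0,0,1.3]]'
```

```text
clock: 35.8
tcp_pos: [0.5581, -0.1026, 0.098]
orientation: [-0.0, 0.693, 0.721, -0.0]
wrist_force: [-0.4, -0.3, -1.1]
finger_gap: 0.0159
clock: 36.0
tcp_pos: [0.5582, -0.1027, 0.0966]
orientation: [-0.0, 0.693, 0.721, -0.0]
wrist_force: [-0.1, 0.9, -1.2]
finger_gap: 0.0159
clock: 36.2
tcp_pos: [0.5583, -0.1026, 0.0956]
orientation: [-0.0, 0.693, 0.721, -0.0]
wrist_force: [0.5, -0.5, -0.1]
finger_gap: 0.0158
clock: 36.4
tcp_pos: [0.5583, -0.1026, 0.0947]
orientation: [-0.0, 0.693, 0.721, -0.0]
wrist_force: [0.1, 0.1, -0.6]
finger_gap: 0.0159
```

```bash
python3 -m inch '[[0,0,0.15,0,0,0,1.3],[0,0,0.15,0,0,0,1.3],[0,0,0,0,0,0,1.3]]';python3 -m inch '[[0,0,0.15,0,0,0,1.3],[0,0,0.15,0,0,0,1.3],[0,0,0,0,0,0,1.3]]';python3 -m inch '[[0,0,0.15,0,0,0,1.3],[0,0,0.15,0,0,0,1.3],[0,0,0,0,0,0,1.3]]';python3 -m inch '[[0,0,0.15,0,0,0,1.3],[0,0,0.15,0,0,0,1.3],[0,0,0,0,0,0,1.3]]'
```

```text
clock: 36.7
tcp_pos: [0.5582, -0.1026, 0.0915]
orientation: [-0.0, 0.693, 0.721, -0.0]
wrist_force: [0.7, 0.2, -0.2]
finger_gap: 0.016
clock: 37.0
tcp_pos: [0.5581, -0.1026, 0.0885]
orientation: [-0.0, 0.693, 0.721, -0.0]
wrist_force: [-0.5, -0.6, -0.0]
finger_gap: 0.0158
clock: 37.3
tcp_pos: [0.5582, -0.1026, 0.0855]
orientation: [-0.0, 0.693, 0.721, -0.0]
wrist_force: [-0.7, -0.1, 0.2]
finger_gap: 0.016
clock: 37.6
tcp_pos: [0.5582, -0.1026, 0.0825]
orientation: [-0.0, 0.693, 0.721, -0.0]
wrist_force: [0.2, -0.4, -0.6]
finger_gap: 0.0156
```

```bash
python3 -m inch '[[0,0,0.2,0,0,0,1.3],[0,0,0.2,0,0,0,1.3],[0,0,0,0,0,0,1.3]]';python3 -m inch '[[0,0,0.2,0,0,0,1.3],[0,0,0.2,0,0,0,1.3],[0,0,0,0,0,0,1.3]]';python3 -m inch '[[0,0,0.2,0,0,0,1.3],[0,0,0.2,0,0,0,1.3],[0,0,0,0,0,0,1.3]]';python3 -m inch '[[0,0,0.2,0,0,0,1.3],[0,0,0.15,0,0,0,1.3],[0,0,0,0,0,0,1.3]]'
```

```text
clock: 37.9
tcp_pos: [0.5581, -0.1026, 0.0784]
orientation: [-0.0, 0.693, 0.721, -0.0]
wrist_force: [-0.3, -0.4, -0.4]
finger_gap: 0.0156
clock: 38.2
tcp_pos: [0.5581, -0.1026, 0.0744]
orientation: [-0.0, 0.693, 0.721, -0.0]
wrist_force: [-0.0, 0.1, -1.9]
finger_gap: 0.0159
clock: 38.5
tcp_pos: [0.5581, -0.1026, 0.0704]
orientation: [-0.0, 0.693, 0.721, -0.0]
wrist_force: [-0.3, 0.1, -0.2]
finger_gap: 0.0159
clock: 38.8
tcp_pos: [0.5582, -0.1026, 0.067]
orientation: [-0.0, 0.693, 0.721, -0.0]
wrist_force: [-0.4, -0.4, -0.8]
finger_gap: 0.0158
```

```bash
python3 -m inch '[[0,0,0.15,0,0,0,1.3],[0,0,0,0,0,0,1.3]]';python3 -m inch '[[0,0,0.1,0,0,0,1.3],[0,0,0,0,0,0,1.3]]';python3 -m inch '[[0,0,0.1,0,0,0,1.3],[0,0,0,0,0,0,1.3]]'
```

```text
clock: 39.0
tcp_pos: [0.5582, -0.1026, 0.0656]
orientation: [-0.0, 0.693, 0.721, -0.0]
wrist_force: [0.5, 0.2, -0.9]
finger_gap: 0.0156
clock: 39.2
tcp_pos: [0.5583, -0.1026, 0.0647]
orientation: [-0.0, 0.693, 0.721, -0.0]
wrist_force: [-0.9, 0.0, -0.6]
finger_gap: 0.0159
clock: 39.4
tcp_pos: [0.5584, -0.1027, 0.0644]
orientation: [0.0, 0.693, 0.721, 0.0]
wrist_force: [-0.9, 0.3, 4.6]
finger_gap: 0.0161
```

Seated (expected 0.0645). Release, lift and back away toward the robot's right, then check.

```bash
python3 -m inch '[[0,0,0,0,0,0,3.5],[0,0,0,0,0,0,3.5],[0,0,0,0,0,0,3.5]]'; python3 -m inch '[[0,0,-2,0,0,0,3.5],[0,0,-4,0,0,0,3.5],[0,0,-4,0,0,0,3.5],[0,0,-3,0,0,0,3.5]]';python3 -m inch '[[-4,-2,0,0,0,0,3.5],[-4,-2,0,0,0,0,3.5],[-4,-2,0,0,0,0,3.5],[-4,-2,0,0,0,0,3.5],[-4,-2,0,0,0,0,3.5]]';python3 -m inch '[[0,0,0,0,0,0,3.5],[0,0,0,0,0,0,3.5]]'
python3 - <<'E'
from h import *
st()
t=look("top",[.515,-.018,.057],"f1t.png",75,55,5);s=look("scene",[.515,-.018,.057],"f1s.png",75,55,5)
save(t,"fin_t.png");save(s,"fin_s.png")
for n,z in dict(jar_mid=.035,vial_mid=.0275,collar_mid=.007).items():
    for p in (t,s): print(n,[(r["location"],round(r["confidence"],2),atz(p,r["location"],z)) for r in tip_of(p,n)[:1]])
E
```

```text
clock: 39.7
tcp_pos: [0.5583, -0.1026, 0.0636]
orientation: [0.0, 0.693, 0.721, -0.0]
wrist_force: [0.5, -0.1, -0.2]
finger_gap: 0.0351
clock: 40.1
tcp_pos: [0.5588, -0.1028, 0.1961]
orientation: [0.001, 0.693, 0.721, 0.0]
wrist_force: [1.1, -0.0, -0.6]
finger_gap: 0.035
clock: 40.6
tcp_pos: [0.4656, -0.3079, 0.1938]
orientation: [0.0, 0.693, 0.721, 0.0]
wrist_force: [1.3, 0.2, 0.0]
finger_gap: 0.0352
clock: 40.8
tcp_pos: [0.4659, -0.3074, 0.1935]
orientation: [-0.0, 0.694, 0.72, 0.0]
wrist_force: [0.2, 0.5, 0.9]
finger_gap: 0.0349
40.8 tcp [ 0.4659 -0.3074  0.1935] F [0.1608 0.5064 0.9212] T [-0.0055  0.0112 -0.0026] gap 0.0349 ztool [-0.0002  0.0006 -1.    ] yaw x 92.16
top crop off [243 192]
scene crop off [234 176]
jar_mid [([174.7, 153.2], 0.87, array([0.6846, 0.2758, 0.035 ]))]
jar_mid [([460.7, 232.4], 0.98, array([0.6862, 0.2757, 0.035 ]))]
vial_mid [([460.5, 164.2], 0.57, array([ 0.7059, -0.2831,  0.0275]))]
vial_mid [([241.7, 365.6], 0.72, array([ 0.7041, -0.2807,  0.0275]))]
collar_mid [([172.9, 192.3], 0.58, array([0.6133, 0.2776, 0.007 ]))]
collar_mid []
```

View pics/f1t.png

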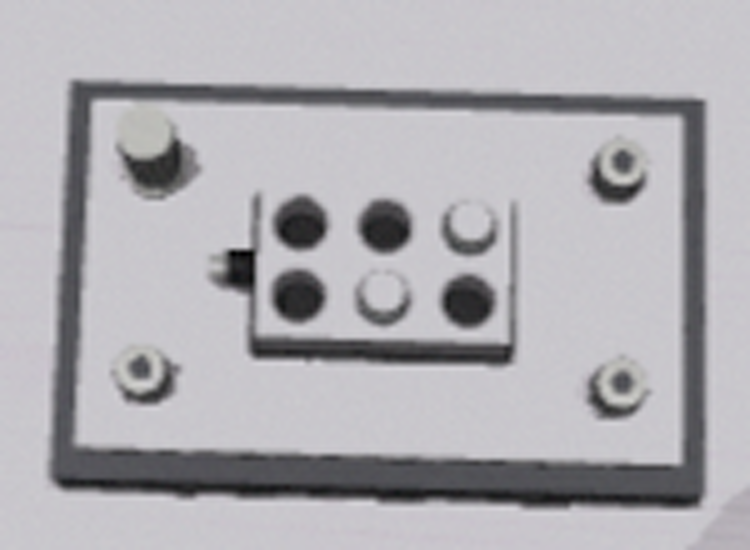

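View pics/f1s.png

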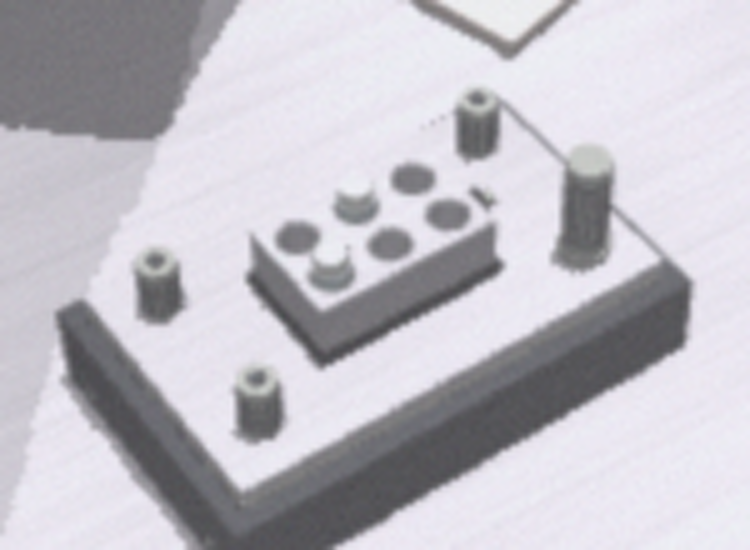

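View pics/fin_s.png

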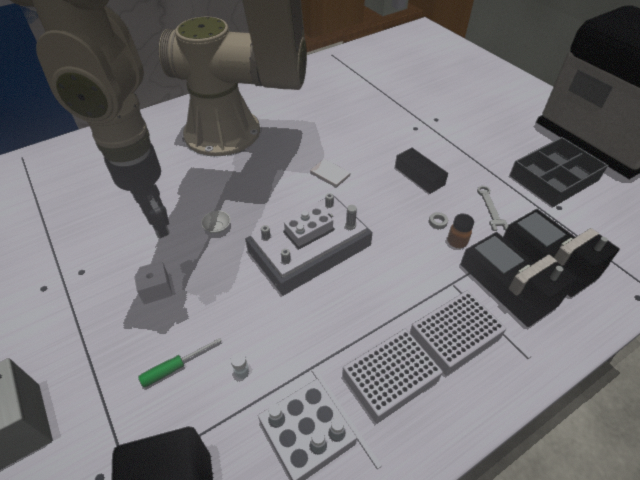

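Both pictures show the plate square on the dock, with the drift (crop 147,130 in top) and both bolts (620,165 and 142,370) standing seated. Jar, vial and collar are in place and the arm is clear, so I'm handing in.

```bash
python3 -c "
from h import *
print(workorder.hand_in());st()"
```

```text
the job is handed in; nothing more can be done
None
the job is handed in; nothing more can be done
```

The job is done and handed in at about 41 s: the drift and both bolts are fully home and standing, with the gripper clear of everything.

- **Drift:** The tip went down through the plate's hole and met the spacer 6 mm below the plate's top. I drew the plate clockwise until the tip dropped into the spacer's hole, then brought both back to the dock's hole. The drift stopped at the tool height that puts its collar flat on the plate. The highest push I read was about 12–14 N.
- **Bolts:** The near bolt went in first, then the far one, each to the expected seat height. The highest push I read was about 6–7 N.
- **Last checks:** Both final pictures show plate and dock edges parallel, the drift's collar on the plate, and the bolt heads level with the fitted bolt's. The jar and vial are where they started within measurement error. The steel collar was found by the network in the top picture only, 7 mm from its first reading there. The final scene picture shows it at its starting place, and nothing came near it.
- **Disagreements:**
  - The finger opening read about 2 mm under the true diameters throughout.
  - The two cameras disagreed by more than 1 cm about the lifted drift's tip, so I relied on contact and close-up views instead.

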